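# Clamp a filter cartridge in the hand-cranked field filter clamp

## Robot

A 6-joint arm with a two-finger parallel gripper is mounted at the origin on the work surface. World frame = base frame: x ahead of the robot, y to its left, z up, the work surface at z = 0. Lengths are in m, angles in rad, forces in N, time in s.
With the tool pointing down it reaches from about 0.375 to 0.975 m from the base axis. Payload 3.8 kg.
Tool frame: the origin (TCP) lies at the very end of the fingers, on their centre line; the grasp point (between the pads) lies 19 mm behind it (bot.pinch_z is the distance from the TCP to the grasp point, in m); x points along the fingers, y is the direction in which the jaws open and shut, and the axes are right-handed (so a half turn about x gives the same grasp; the last joint's range is limited). The gripper opens to 85 mm and grips with 20 to 120 N. Pads are 22 mm wide; open, the fingers measure 114 mm over their backs; the gripper's body (76 mm by 85 mm) begins 54 mm behind the grasp point. The pads swing forward as they close: fully open they stand 13 mm farther back than shut.
Start: joints at [1.189, 0.264, 1.604, -0, 1.274, -0.037], TCP at [0.228, 0.635, 0.192] pointing down, gripper open.
Joint ranges: [-2.63, 2.63], [-0.94, 2.18], [0.31, 2.57], [-1.31, 4.45], [0, 2.66], [-2.55, 2.55]. Speed limits (rad/s): [2.57, 2.57, 3.14, 3.14, 3.14, 3.14].

## Interface

Orientations are given as a rotation vector (axis times angle).
In Python, from workcell import monitor, imaging, finish_job, bot gives the robot as it stands.
- The arm moves only by the tool jog_arm, never from a script. Its argument "rows" is a list of rows, each a list of 7 numbers: the shift along the tool's x, y, z in m, then the turn, a rotation vector about the tool's x, y, z in rad, then the opening in per cent of the stroke, from 0 (shut) to 100 (fully open). A call has 1 to 20 rows; each row is the pose to reach, as a shift and turn from the pose measured when the call began, along the tool's axes at that moment; what a row does not reach only later rows make up. A row lasts 1/10 s, in which the tool goes at most 50 mm and 8.59 degrees, less where a joint would pass 70% of its speed; a pose out of reach is approached as far as the arm can. A call with a gripper value outside its range is refused whole. The fingers move at their own pace and stop on an object; "force" is the grip in N (left out, the last holds). Time passes only in rows, so rows that repeat a pose let the fingers close. It gives the time, the measured TCP pose, the force and the opening at its end, in the units of the state.
- monitor.read_state(): the state, without advancing time (a new reading comes with each control period).
- imaging.read_camera(name): name is "scene" or "side" or "wrist"; returns the picture (420x560x3 uint8, blue, green, red); there is no depth.
- imaging.camera_params(name): a dict with "fx", "fy", "cx", "cy" (pixels), "k1" (the pictures are not rectified: a ray, as slopes to the right and down, at radius r is drawn at 1 + k1 r^2 times it, then the intrinsics apply), "T" (4x4, takes a point from camera to world coordinates); the wrist camera has in their place "T_tool_cam" (4x4, takes a point from camera to tool coordinates, whose origin is the TCP and whose axes are the tool frame's). Camera axes: x right, y down, z forward; pixel columns grow to the right and rows downward; lengths in m; the calibration is good to about 2 mm. A picture is of the moment at which its call begins: read the wrist's pose just before it. camera_params takes no time and is no camera call.
- finish_job(): hands the job in, once; it reports no verdict.
The state is a dict: "time": time; "q": joint angles; "joint_vel": joint speeds; "joint_torque": joint torques, N m; "tool_pos": TCP position; "tcp_rot": TCP orientation; "wrist_force": force on the tool from outside, world axes, zero at the start; "torque": the same for the moment, N m; "width": opening from 0.0 (shut) to 1.0 (fully open).
Only numpy, scipy, OpenCV 4.12 (cv2) and the standard library are available. Lean on these libraries where they do the work, as an engineer would, in place of code of your own. Each camera call takes 0.05 s, during which the arm holds its last target. There are 200 camera calls.

## Task

Take the clean white filter cartridge out of the tray and lay it in the middle of the clamp's cradle. Then hold the red crank knob and wind the crank clockwise, keeping hold of the knob all the way and not letting go until the pressure foot has the cartridge firmly clamped against the end stop; feel for the crank getting heavier and do not over-tighten. Let go, leave the cartridge clamped, and leave the brown used cartridge, the meter, the cup and the jar where they are.

Things in the scene. Friction and masses are not known exactly. Their poses are not given: they have to be found in the camera images.
- cartridge_center (a point): Centre of the clean filter cartridge: white cylinder with blue end caps and ribs, 40 mm diameter, 60 mm long, about 0.12 kg, same either way round. The point's y runs along it. It starts lying level in the blue tray, axis 38 mm above the table, in one of two places 110 mm apart, the used one in the other. Grip it across its diameter at mid-length.
- used_center (a point): Centre of the used filter cartridge: same size, brown with black caps, lying in the other place of the tray. Leave it alone.
- cradle (a point): Where the cartridge's centre should be laid, 45 mm above the table, on the clamp's long axis (the point's y, along which the cartridge lies). The cradle is two level steel rods 22 mm apart (tops 28 mm above the table, 50 mm to either side in y); the cartridge rests between them and can slide along y. The foot comes from the +y side, the end stop is on the -y side.
- clamp: The blue filter clamp's fixed base, a plate 120 x 310 x 12 mm; origin at the underside, axes as the cradle's. Its end stop, a steel disc of 32 mm diameter on the -y side of the cradle, is screwed in or out each time and is not reported: its face stands 34 to 44 mm from the cradle point.
- crank_axis (a point): Fixed point on the crank's upright axis, 128 mm above the table, 165 mm from the cradle point along the clamp's +y, over the blue gear housing (top 92 mm above the table). Axes as the cradle's.
- knob (a point): Centre of the red upright crank knob: 24 mm diameter, 44 mm tall, 110 to 154 mm above the table, free to spin about its own upright axis. It goes round crank_axis in a level circle of 50 mm radius. Grip it from above.
- crank (a joint): Crank angle in rad, growing clockwise seen from above, 0 to 24 (several turns), starts at 1 to 6. At 0 the knob lies along the clamp's +x from crank_axis. Each rad drives the plate 5 mm to the end stop. Turning takes about 8.6 N at the knob (steady friction; less shows once you stop); clamping adds about 1 N per 10 N of clamping force. It stays where it is left.
- plate: Aluminium plate driven by the crank; in front of it a sprung rubber foot (30 mm diameter), screwed in differently each time: its face stands 0 to 8 mm back (+y) of this origin, unreported. The origin is 110 mm from the cradle point at crank 0. Once the cartridge meets the end stop the spring takes 16 N per mm, about 70 N per rad of crank. Firmly clamped: 20 to 80 N, best about 45 N, some 0.65 rad past first rise.
- meter: Black handheld meter, 75 x 150 x 30 mm, lying flat beside the clamp; origin at its underside centre. Leave it alone.
- cup: Clear plastic sample cup, 70 mm across, 70 mm high, beyond the clamp; origin at its underside centre. Leave it alone.
- jar: Glass sample jar with a blue cap, 56 mm across, 90 mm high, beyond the clamp; origin at its underside centre. Leave it alone.
- grip: The same red knob as a whole; its origin is at its underside, 110 mm above the table; it turns freely on the crank's steel arm.
There are look-alikes about, which are no part of the job. Leave any green, purple or yellow look-alike of the part that bears cartridge_center alone.

How it is judged:
On the way, in this order (a step that is already met when the one before it is completed fails the run):
1. the clean cartridge lies in the clamp's cradle, let go, and not yet clamped (x of cartridge_center in the frame of cradle between -0.006 and 0.006 m and z of cartridge_center in the frame of cradle between -0.005 and 0.005 m and y of cartridge_center in the frame of cradle between -0.025 and 0.025 m and angle between the y axis of cartridge_center and the y axis of cradle, either way round below 0.12 rad and contact force between the fingers and cartridge below 0.1 N and contact force between plate and cartridge below 2 N), for 0.2 s.
2. the crank has been wound until the foot clamps the cartridge with 20 N or more (contact force between plate and cartridge above 20 N), for 0.2 s.
At the end, for the whole second after the job is handed in: The clean cartridge lies at rest in the cradle (within 6 mm sideways, 5 mm in height and 7 degrees of the clamp's axis), clamped between foot and end stop with 20 to 80 N, and the knob has been let go (contact force between plate and cartridge between 20 and 80 N and x of cartridge_center in the frame of cradle between -0.006 and 0.006 m and z of cartridge_center in the frame of cradle between -0.005 and 0.005 m and angle between the y axis of cartridge_center and the y axis of cradle, either way round below 0.12 rad and linear speed of cartridge below 0.01 m/s); the robot touches nothing.
It fails at once if the cartridge is over-tightened (foot force above 80 N) (contact force between plate and cartridge above 80 N).
It fails at once if the knob is let go midway through the winding (crank between 7 and 15 rad with the fingers off it) (value of joint crank between 7 and 15 rad and contact force between the fingers and grip below 0.05 N).
It fails at once if the used cartridge is disturbed (moved more than 25 mm) (distance of used_center from where it was at the start of the episode above 0.025 m).
It fails at once if the meter, cup or jar is disturbed (moved more than 25 mm) (distance of any of meter, cup, jar from where it was at the start of the episode above 0.025 m).
It also fails if it takes over 72 s, if anything falls off the work surface, if the arm or the gripper's body presses on something with over 40 N, if the wrist force passes 120 N, or if a joint passes its speed limit or range.

## Working session

There is one attempt and no reset: what is moved stays moved. The work goes in short steps, Python scripts to look and compute and a tool call to move; the robot and the scene stay as the last step left them, time stands still between calls to the robot, and variables do not carry over. Pictures are saved under pics/ and viewed, about 8 in all and at most 12, crops included, and the job is handed in when it is done.

Besides the shell and the picture viewer there is one more tool, called after "Request:" by a JSON object that holds its "method" and its "body". jog_arm: Moves the arm, as the interface text tells. Its arguments: {"type":"object","properties":{"rows":{"type":"array","items":{"type":"array","items":{"type":"number"}}},"force":{"type":"number"}},"required":["rows"]}

```bash
mkdir -p pics; ls; python3 - <<'E'
from workcell import monitor, imaging, bot
import cv2,numpy as np
s=monitor.read_state();print(s)
for n in("scene","side","wrist"):
    cv2.imwrite(f"pics/{n}0.png",imaging.read_camera(n));p=imaging.camera_params(n);print(n,{k:np.round(v,4).tolist() for k,v in p.items()})
print(bot.pinch_z)
E
```

```text
pics
{'time': 0.0, 'q': array([ 1.18910175e+00,  2.64773611e-01,  1.60537721e+00, -5.51292773e-06,
        1.27367132e+00, -3.68680532e-02]), 'joint_vel': array([ 0.00111265, -0.00061945,  0.00011658, -0.00058867, -0.00026919,
        0.00140081]), 'joint_torque': array([-2.21839880e-03, -5.15114951e+01, -3.67305815e+01,  5.96422137e-05,
        1.27367018e-02, -1.87550967e-05]), 'tool_pos': array([0.22785399, 0.63451926, 0.19094659]), 'tcp_rot': array([ 0.2688783 ,  1.5542656 , -0.27231984]), 'wrist_force': array([-0.21199313, -0.04322832,  0.22483625]), 'torque': array([ 0.0257542 ,  0.00377628, -0.02847288]), 'width': 0.9992760665766426}
scene {'fx': 402.215, 'fy': 402.215, 'cx': 281.0492, 'cy': 209.5782, 'k1': 0.0209, 'T': [[0.3378, 0.7597, -0.5557, 1.1663], [0.9412, -0.2761, 0.1946, -0.2517], [-0.0056, -0.5887, -0.8083, 0.909], [0.0, 0.0, 0.0, 1.0]]}
side {'fx': 485.1464, 'fy': 485.1464, 'cx': 276.1805, 'cy': 212.546, 'k1': 0.0534, 'T': [[0.9868, -0.1015, 0.1264, 0.4566], [-0.1615, -0.6828, 0.7125, -1.0396], [0.014, -0.7235, -0.6902, 1.0972], [0.0, 0.0, 0.0, 1.0]]}
wrist {'fx': 325.3337, 'fy': 325.3337, 'cx': 278.9368, 'cy': 206.7219, 'k1': -0.0442, 'T_tool_cam': [[-0.0, -0.2584, 0.966, -0.1827], [1.0, -0.0002, -0.0, -0.0007], [0.0002, 0.966, 0.2584, -0.0671], [0.0, 0.0, 0.0, 1.0]]}
0.0187
```

View pics/scene0.png

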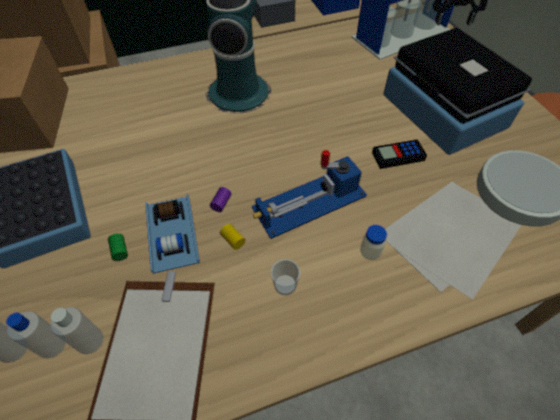

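View pics/side0.png

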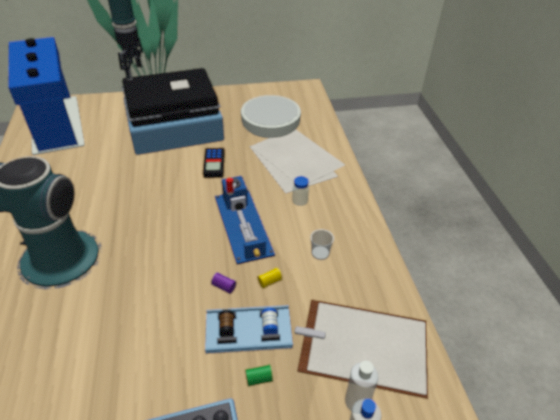

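The white cartridge with blue caps is at scene (172,244) and side (270,322). The brown one is at scene (168,210). The green, purple and yellow cylinders are the look-alikes. The clamp is at scene (310,197) and the red knob at (325,158). I'll enlarge both views to confirm.

```bash
python3 - <<'E'
import cv2,numpy as np
a=cv2.imread("pics/scene0.png");b=cv2.imread("pics/side0.png")
# scene crop clamp x240-375,y140-240 ; tray 140-205,190-275
c=cv2.resize(a[140:240,240:374],None,fx=5.9,fy=5.9,interpolation=cv2.INTER_CUBIC)
cv2.imwrite("pics/c1.png",c[:600,:800])
L=cv2.resize(a[190:275,140:206],(396,510),interpolation=cv2.INTER_CUBIC) #x6
R=cv2.resize(b[172:272,205:285],(400,500),interpolation=cv2.INTER_CUBIC) #x5
o=np.zeros((510,800,3),np.uint8);o[:,:396]=L;o[:500,400:]=R
cv2.imwrite("pics/c2.png",o)
E
```

```text
(no output)
```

View pics/c1.png

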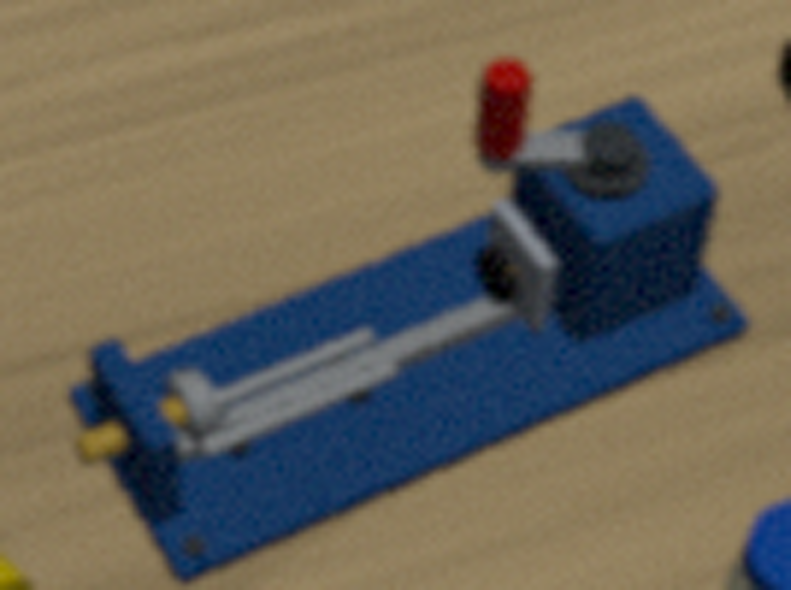

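View pics/c2.png

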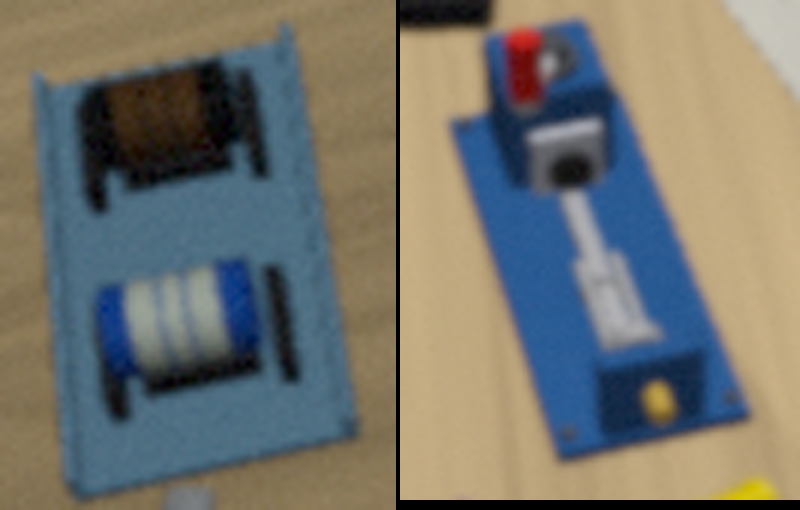

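```bash
cat > h.py <<'E'
from workcell import monitor, imaging, bot
import cv2,numpy as np
from scipy.spatial.transform import Rotation as Rn
def cam(n,s=None):
    p=imaging.camera_params(n);K=np.array([[p['fx'],0,p['cx']],[0,p['fy'],p['cy']],[0,0,1.]]);D=np.array([p['k1'],0,0,0.])
    if n=='wrist':
        T=np.eye(4);T[:3,:3]=Rn.from_rotvec(s['tcp_rot']).as_matrix();T[:3,3]=s['tool_pos'];T=T@p['T_tool_cam']
    else:T=np.array(p['T'])
    return K,D,T
def atz(c,uv,z):
    K,D,T=c;r=cv2.undistortPoints(np.array([[uv]],float),K,D)[0,0];d=T[:3,:3]@[r[0],r[1],1];o=T[:3,3]
    return o+d*(z-o[2])/d[2]
def proj(c,P):
    K,D,T=c;R=T[:3,:3].T;return cv2.projectPoints(np.array(P,float).reshape(-1,3),cv2.Rodrigues(R)[0],-R@T[:3,3],K,D)[0][:,0]
def totool(s,P):  # world shift -> tool axes
    return Rn.from_rotvec(s['tcp_rot']).inv().apply(np.array(P)-s['tool_pos'])
E
python3 - <<'E'
from h import *
S=cam('scene');V=cam('side')
f=lambda u,v:((u+.5)/5.9-.5+240,(v+.5)/5.9-.5+140)
g=lambda u,v:((u+.5)/6-.5+140,(v+.5)/6-.5+190)
h=lambda u,v:((u-400+.5)/5-.5+205,(v+.5)/5-.5+172)
def P(n,c,uv,z):print(n,np.round(atz(c,uv,z),4))
for n,p in dict(cartL=(100,330),cartR=(258,306),cart=(179,322)).items():P(n,S,g(*p),.038)
P('used',S,g(168,122),.038)
P('cart side',V,(269.5,322),.038)
for n,p in dict(cA=(72,394),cB=(185,578),cC=(746,322)).items():P(n,S,f(*p),.012)
for n,p in dict(cA=(560,458),cB=(750,415),cD=(450,122)).items():P(n+' side',V,h(*p),.012)
P('ktop',S,f(508,72),.154);P('kbot',S,f(500,158),.110)
P('ktop s',V,h(523,38),.154);P('kbot s',V,h(525,106),.110)
P('hub',S,f(612,140),.11);P('hub s',V,h(557,58),.11)
P('rodAend',S,f(372,333),.028);P('rodBend',S,f(395,370),.028)
P('disc',S,f(205,405),.045);P('platetop L',S,f(500,205),.07)
P('houstop',S,f(638,100),.092);P('houstop2',S,f(716,190),.092);P('houstop3',S,f(600,240),.092)
E
```

```text
cartL [ 0.5629 -0.3744  0.038 ]
cartR [ 0.5739 -0.3098  0.038 ]
cart [ 0.5703 -0.3426  0.038 ]
used [ 0.4649 -0.328   0.038 ]
cart side [ 0.5684 -0.3429  0.038 ]
cA [ 0.5116 -0.1084  0.012 ]
cB [ 0.6262 -0.0915  0.012 ]
cC [0.5811 0.2085 0.012 ]
cA side [ 0.5067 -0.1133  0.012 ]
cB side [ 0.6215 -0.0971  0.012 ]
cD side [0.4643 0.1903 0.012 ]
ktop [0.5126 0.1012 0.154 ]
kbot [0.5225 0.097  0.11  ]
ktop s [0.5123 0.0994 0.154 ]
kbot s [0.5101 0.0874 0.11  ]
hub [0.5298 0.149  0.11  ]
hub s [0.5342 0.1299 0.11  ]
rodAend [0.5374 0.0324 0.028 ]
rodBend [0.5614 0.0344 0.028 ]
disc [ 0.5621 -0.0591  0.045 ]
platetop L [0.5173 0.1028 0.07  ]
houstop [0.4966 0.1802 0.092 ]
houstop2 [0.5598 0.1894 0.092 ]
houstop3 [0.5688 0.1273 0.092 ]
```

```bash
cat >> h.py <<'E'
def goal(s,P,yaw):
    """rows for TCP at P, tool x down, tool y along yaw (or +pi): shift, rotvec"""
    R0=Rn.from_rotvec(s['tcp_rot'])
    for y in(yaw,yaw+np.pi):
        Y=np.array([np.cos(y),np.sin(y),0]);X=np.array([0,0,-1.]);R=Rn.from_matrix(np.c_[X,Y,np.cross(X,Y)])
        print(np.round(R0.inv().apply(np.array(P)-s['tool_pos']),4),np.round((R0.inv()*R).as_rotvec(),3))
E
python3 - <<'E'
from h import *
s=monitor.read_state();print(np.round(Rn.from_rotvec(s['tcp_rot']).as_matrix(),3))
goal(s,[.5695,-.3427,.19],-.15)
E
```

```text
[[-0.001  0.338  0.941]
 [-0.002  0.941 -0.338]
 [-1.    -0.002 -0.   ]]
[ 0.0026 -0.8044  0.6518] [1.376e+00 1.000e-03 1.000e-03]
[ 0.0026 -0.8044  0.6518] [-1.766e+00 -2.000e-03  1.000e-03]
```

Request:
{"method": "jog_arm", "body": {"rows": [[-0.03,-0.4,0.33,0.7,0,0,100],[-0.03,-0.4,0.33,0.7,0,0,100],[-0.03,-0.4,0.33,0.7,0,0,100],[-0.03,-0.4,0.33,0.7,0,0,100],[-0.03,-0.4,0.33,0.7,0,0,100],[-0.03,-0.4,0.33,0.7,0,0,100],[-0.03,-0.4,0.33,0.7,0,0,100],[-0.03,-0.4,0.33,0.7,0,0,100],[-0.03,-0.4,0.33,0.7,0,0,100],[-0.03,-0.4,0.33,0.7,0,0,100],[-0.03,-0.804,0.652,1.376,0,0,100],[-0.03,-0.804,0.652,1.376,0,0,100],[-0.03,-0.804,0.652,1.376,0,0,100],[-0.03,-0.804,0.652,1.376,0,0,100],[-0.03,-0.804,0.652,1.376,0,0,100],[-0.03,-0.804,0.652,1.376,0,0,100],[-0.03,-0.804,0.652,1.376,0,0,100],[-0.03,-0.804,0.652,1.376,0,0,100],[-0.03,-0.804,0.652,1.376,0,0,100],[-0.03,-0.804,0.652,1.376,0,0,100]]}}

```text
time: 2.15
tool_pos: [0.5581, -0.3099, 0.2221]
tcp_rot: [1.318, 1.134, -1.32]
wrist_force: [0.6, 0.8, 0.6]
width: 1.001
```

Request:
{"method": "jog_arm", "body": {"rows": [[0,0,0,0,0,0,100]]}}

```text
time: 2.25
tool_pos: [0.5587, -0.3154, 0.2205]
tcp_rot: [1.319, 1.131, -1.325]
wrist_force: [0.8, 1.3, -0.5]
width: 0.996
```

```bash
python3 - <<'E'
from h import *
s=monitor.read_state();im=imaging.read_camera('wrist');cv2.imwrite('pics/w1.png',im)
goal(s,[.5695,-.3427,.19],-.15)
c=cam('wrist',s);print(proj(c,[[.5695,-.3427,.038],[.4649,-.328,.038]]))
E
```

```text
[0.0306 0.0149 0.0253] [-0.005  0.003  0.001]
[0.0306 0.0149 0.0253] [ 3.137e+00  2.000e-03 -5.000e-03]
[[293.77392576 199.98187076]
 [202.72513967 201.3092384 ]]
```

View pics/w1.png

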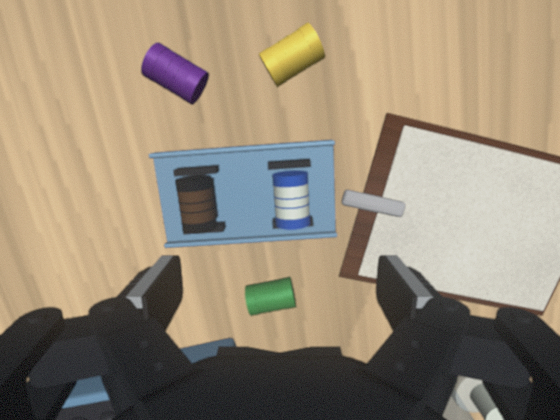

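The wrist view shows the white cartridge with blue caps at (291.5,200), lying nearly along the image's vertical. The brown one is at (197,204). White with blue caps fits the description, so this is the target.

```bash
python3 - <<'E'
from h import *
s=monitor.read_state();c=cam('wrist',s)
p=atz(c,(291.5,199.8),.038);print(p)
a,b=atz(c,(290.5,172.5),.045),atz(c,(293,227.5),.045);d=a-b;print(d,np.linalg.norm(d),'yaw',-np.arctan2(d[0],d[1]),(a+b)/2)
e=[]
for u,v in(((152,154),(333,142)),((167,245),(336,236))):
    d=atz(c,v,.012)-atz(c,u,.012);e.append(np.arctan2(d[1],d[0]))
print(e)
im=cv2.imread('pics/w1.png')
goal(s,[p[0],p[1],.10],-.165);
E
```

```text
[ 0.56593063 -0.33894597  0.038     ]
[0.00642238 0.06402416 0.        ] 0.0643454783960509 yaw -0.09997733953218801 [ 0.56612457 -0.33819417  0.045     ]
[np.float64(-0.09038916320046679), np.float64(-0.09542102187225843)]
[0.1204 0.0123 0.0246] [0.011 0.001 0.003]
[0.1204 0.0123 0.0246] [-3.131e+00 -4.000e-03  2.000e-03]
```

Request:
{"method": "jog_arm", "body": {"rows": [[0.05,0.0136,0.026,-0.057,0,0,75],[0.1,0.0136,0.026,-0.057,0,0,75],[0.12,0.0136,0.026,-0.057,0,0,75],[0.14,0.0136,0.026,-0.057,0,0,75],[0.16,0.0136,0.026,-0.057,0,0,75],[0.18,0.0136,0.026,-0.057,0,0,75],[0.19,0.0136,0.026,-0.057,0,0,75],[0.199,0.0136,0.026,-0.057,0,0,75],[0.199,0.0136,0.026,-0.057,0,0,75],[0.199,0.0136,0.026,-0.057,0,0,75]], "force": 30}}

```text
time: 3.3
tool_pos: [0.5673, -0.3406, 0.0222]
tcp_rot: [1.278, 1.162, -1.282]
wrist_force: [-0.2, -0.6, 0.6]
width: 0.746
```

```bash
python3 - <<'E'
from h import *
cv2.imwrite('pics/w2.png',imaging.read_camera('wrist'))
E
```

```text
(no output)
```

View pics/w2.png

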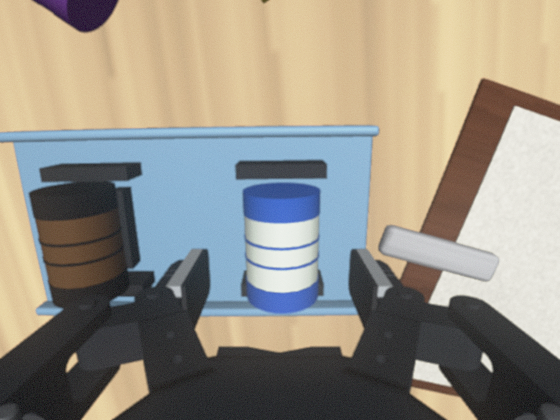

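Cartridge is centred between the fingers at (282,247) and parallel to the pads. Checking its mid-length against the pads.

```bash
python3 - <<'E'
from h import *
s=monitor.read_state();c=cam('wrist',s)
# top surface ends: far cap top edge v~186 (z~.058), near end bottom v~308 (z~.05)
a,b=atz(c,(281,187),.055),atz(c,(281,305),.045);print(a,b,np.linalg.norm(a-b),(a+b)/2)
print(proj(c,[[.567+dx,-.3405+dy,.058] for dx,dy in((.003,.03),(0,0),(-.003,-.03))]))
E
```

```text
[ 0.57010076 -0.30643551  0.055     ] [ 0.5635625  -0.37524301  0.045     ] 0.06983710256179228 [ 0.56683163 -0.34083926  0.05      ]
[[281.64457607 196.8580368 ]
 [281.34823272 256.79554428]
 [281.07471969 310.71711171]]
```

Request:
{"method": "jog_arm", "body": {"rows": [[0,0,0,0,0,0,30],[0,0,0,0,0,0,30],[0,0,0,0,0,0,30],[0,0,0,0,0,0,30],[0,0,0,0,0,0,30],[0,0,0,0,0,0,30],[-0.02,0,0,0,0,0,30],[-0.05,0,0,0,0,0,30],[-0.09,0,0,0,0,0,30],[-0.12,0,0,0,0,0,30],[-0.12,0,0,0,0,0,30],[-0.12,0,0,0,0,0,30]], "force": 30}}

```text
time: 4.55
tool_pos: [0.5683, -0.3411, 0.1438]
tcp_rot: [1.279, 1.159, -1.281]
wrist_force: [-0.2, 0.5, -0.5]
width: 0.302
```

```bash
python3 - <<'E'
from h import *
s=monitor.read_state();print(s['width'],s['wrist_force'],s['tool_pos']);goal(s,[.5568,-.016,.14],.148)
E
```

```text
0.302103239732857 [-0.20124357  0.46545328 -0.54011851] [ 0.56833472 -0.34107121  0.1437826 ]
[ 0.0029 -0.0429 -0.3224] [-0.245  0.003 -0.001]
[ 0.0029 -0.0429 -0.3224] [ 2.897e+00 -1.000e-03 -4.000e-03]
```

The fingers closed past 40 mm, so the grip failed. I'll look.

```bash
python3 - <<'E'
from h import *
cv2.imwrite('pics/w3.png',imaging.read_camera('wrist'))
E
```

```text
(no output)
```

View pics/w3.png

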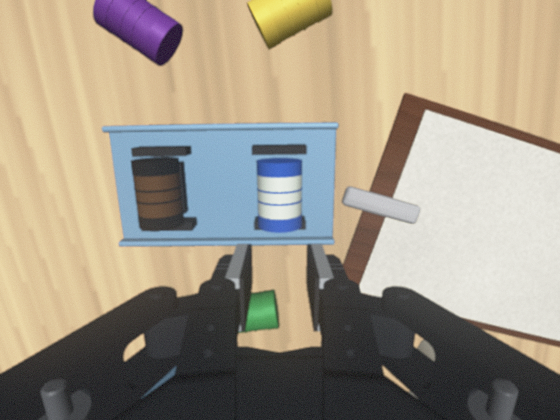

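The cartridge is still in its place in the tray at (279,195), below the fingers. The fingers close slowly, so I lifted too soon. I'll go back down slightly lower, then close and check the width before lifting.

Request:
{"method": "jog_arm", "body": {"rows": [[0,0,0,0,0,0,75],[0,0,0,0,0,0,75],[0,0,0,0,0,0,75],[0,0,0,0,0,0,75],[0,0,0,0,0,0,75],[0,0,0,0,0,0,75],[0,0,0,0,0,0,75],[0.03,-0.001,0,0,0,0,75],[0.06,-0.001,0,0,0,0,75]]}}

```text
time: 5.5
tool_pos: [0.5676, -0.3413, 0.0833]
tcp_rot: [1.279, 1.158, -1.28]
wrist_force: [0.6, -0.5, -0.9]
width: 0.75
```

```bash
python3 - <<'E'
from h import *
s=monitor.read_state();print(s['width'],s['tool_pos'],s['wrist_force']);goal(s,[.567,-.3405,.018],-.097)
E
```

```text
0.7499399984952534 [ 0.56760692 -0.34134558  0.08333139] [ 0.61440908 -0.50499143 -0.93819028]
[ 0.0653 -0.0008 -0.001 ] [ 0.     0.003 -0.002]
[ 0.0653 -0.0008 -0.001 ] [-3.141e+00  3.000e-03  5.000e-03]
```

Request:
{"method": "jog_arm", "body": {"rows": [[0.03,0,0,0,0,0,75],[0.05,0,0,0,0,0,75],[0.065,0,0,0,0,0,75],[0.065,0,0,0,0,0,75],[0.065,0,0,0,0,0,30],[0.065,0,0,0,0,0,30],[0.065,0,0,0,0,0,30],[0.065,0,0,0,0,0,30],[0.065,0,0,0,0,0,30],[0.065,0,0,0,0,0,30],[0.065,0,0,0,0,0,30],[0.065,0,0,0,0,0,30]], "force": 40}}

```text
time: 6.7
tool_pos: [0.5677, -0.3415, 0.0183]
tcp_rot: [1.279, 1.158, -1.28]
wrist_force: [0.5, 0.2, 0.2]
width: 0.304
```

The width scale isn't linear in mm: in the last picture, 30% was about a 38 mm gap. I'll close further.

Request:
{"method": "jog_arm", "body": {"rows": [[0,0,0,0,0,0,0],[0,0,0,0,0,0,0],[0,0,0,0,0,0,0],[0,0,0,0,0,0,0],[0,0,0,0,0,0,0],[0,0,0,0,0,0,0]], "force": 40}}

```text
time: 7.3
tool_pos: [0.5681, -0.3418, 0.0187]
tcp_rot: [1.279, 1.157, -1.28]
wrist_force: [0.2, -0.1, 3.0]
width: -0.001
```

```bash
python3 - <<'E'
from h import *
a=imaging.read_camera('wrist');b=imaging.read_camera('side');
o=np.zeros((420,800,3),np.uint8);o[:300,:400]=cv2.resize(a,(400,300),interpolation=cv2.INTER_AREA)
o[:,400:]=cv2.resize(b[270:375,190:290],(400,420),interpolation=cv2.INTER_CUBIC)
cv2.imwrite('pics/w4.png',o)
E
```

```text
(no output)
```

View pics/w4.png

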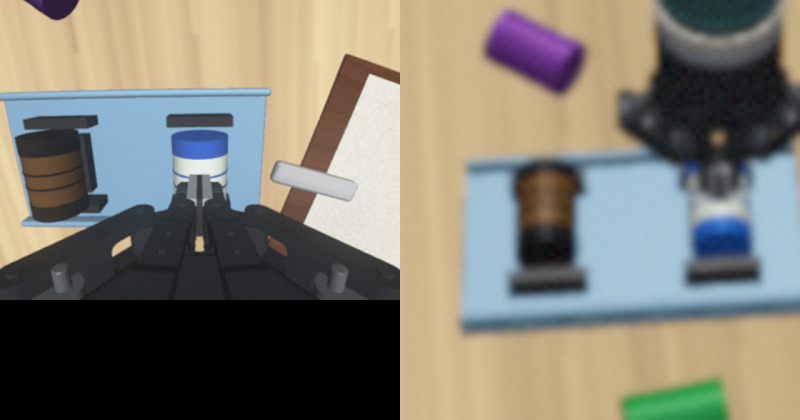

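Picture 8: the fingers are shut, with tips at wrist (199,176 in the half-size view), in front of the cartridge and apparently on top of it. The pad gap in pixels also suggests the tips sit about 40 mm short of the reported TCP. I'll check against the side camera.

```bash
python3 - <<'E'
from h import *
s=monitor.read_state();print({k:np.round(v,4) for k,v in s.items()})
V=cam('side');c=cam('wrist',s)
for d in(0,.02,.04,.05):
    P=s['tool_pos']+[0,0,d];print(d,proj(V,[P]),(proj(V,[P])-[190,270])*4+[400,0],proj(c,[P,P+[0.001,.011,0]]))
print(dir(bot),{k:getattr(bot,k) for k in dir(bot) if not k.startswith('_')})
E
```

```text
{'time': np.float64(7.4), 'q': array([-0.5781,  0.3886,  1.7809, -0.0024,  0.9681, -0.4798]), 'joint_vel': array([ 0.0014, -0.001 ,  0.0004, -0.0012,  0.0004, -0.0003]), 'joint_torque': array([-3.56000e-02, -5.06155e+01, -2.95038e+01, -3.70000e-02,
        2.85400e-01,  2.00000e-04]), 'tool_pos': array([ 0.568 , -0.3418,  0.0187]), 'tcp_rot': array([ 1.2786,  1.1572, -1.2801]), 'wrist_force': array([ 1.3103, -0.0567,  3.1045]), 'torque': array([-0.0449, -0.1171, -0.0008]), 'width': np.float64(-0.0012)}
0 [[269.2688176  325.90549963]] [[717.07527039 223.62199854]] [[282.14715772 233.06203007]
 [282.07484261 215.2634606 ]]
0.02 [[269.30314153 321.47177918]] [[717.21256613 205.88711674]] [[282.57021821 245.77976097]
 [282.49776393 226.20352432]]
0.04 [[269.33816022 316.94134049]] [[717.35264088 187.76536197]] [[283.09759418 261.64674783]
 [283.02745627 239.91580925]]
0.05 [[269.35593693 314.63881901]] [[717.42374772 178.55527605]] [[283.41311829 271.14698676]
 [283.34573076 248.1605922 ]]
['MotionError', '__class__', '__delattr__', '__dict__', '__dir__', '__doc__', '__eq__', '__format__', '__ge__', '__getattribute__', '__getstate__', '__gt__', '__hash__', '__init__', '__init_subclass__', '__le__', '__lt__', '__module__', '__ne__', '__new__', '__reduce__', '__reduce_ex__', '__repr__', '__setattr__', '__sizeof__', '__str__', '__subclasshook__', '__weakref__', 'pinch_z'] {'MotionError': <class 'workcell.MotionError'>, 'pinch_z': 0.0187}
```

Both cameras and the 3 N touch on the cartridge top (z 58 mm) agree. The physical fingertips are about 40 mm behind the reported TCP, so I'll take heights 40 mm lower. Up, open, then down again.

Request:
{"method": "jog_arm", "body": {"rows": [[-0.03,0,0,0,0,0,75],[-0.03,0,0,0,0,0,75],[-0.03,0,0,0,0,0,75],[-0.03,0,0,0,0,0,75],[-0.03,0,0,0,0,0,75],[-0.03,0,0,0,0,0,75],[-0.03,0,0,0,0,0,75],[-0.03,0,0,0,0,0,75],[-0.03,0,0,0,0,0,75]]}}

```text
time: 8.3
tool_pos: [0.5679, -0.3417, 0.0486]
tcp_rot: [1.279, 1.157, -1.28]
wrist_force: [0.6, -0.7, -0.0]
width: 0.753
```

Request:
{"method": "jog_arm", "body": {"rows": [[0.02,0,0,0,0,0,75],[0.035,0,0,0,0,0,75],[0.045,0,0,0,0,0,75],[0.055,0,0,0,0,0,75],[0.055,0,0,0,0,0,75]]}}

```text
time: 8.8
tool_pos: [0.5666, -0.3409, -0.0086]
tcp_rot: [1.279, 1.161, -1.282]
wrist_force: [0.6, 0.4, -0.2]
width: 0.745
```

Request:
{"method": "jog_arm", "body": {"rows": [[0.006,0,0,0,0,0,75],[0.011,0,0,0,0,0,75],[0.011,0,0,0,0,0,75],[0.011,0,0,0,0,0,20],[0.011,0,0,0,0,0,20],[0.011,0,0,0,0,0,20],[0.011,0,0,0,0,0,20],[0.011,0,0,0,0,0,20],[0.011,0,0,0,0,0,20]], "force": 40}}

```text
time: 9.7
tool_pos: [0.5682, -0.3414, -0.0185]
tcp_rot: [1.279, 1.158, -1.28]
wrist_force: [5.0, 2.3, 2.4]
width: 0.456
```

Request:
{"method": "jog_arm", "body": {"rows": [[-0.02,0,0,0,0,0,20],[-0.05,0,0,0,0,0,20],[-0.09,0,0,0,0,0,20],[-0.11,0,0,0,0,0,20],[-0.11,0,0,0,0,0,20]]}}

```text
time: 10.2
tool_pos: [0.5692, -0.3427, 0.0951]
tcp_rot: [1.278, 1.153, -1.279]
wrist_force: [0.5, -0.6, -0.5]
width: 0.455
```

```bash
python3 - <<'E'
from h import *
s=monitor.read_state();print(s['width'],s['wrist_force'],s['tool_pos']);goal(s,[.5568,-.016,.09],.148)
E
```

```text
0.45534217332384896 [ 0.4630727  -0.61264223 -0.52354289] [ 0.56918877 -0.34270682  0.09507305]
[ 0.0029 -0.044  -0.324 ] [-0.245  0.007 -0.005]
[ 0.0029 -0.044  -0.324 ] [ 2.897 -0.008 -0.01 ]
```

Request:
{"method": "jog_arm", "body": {"rows": [[-0.01,-0.044,-0.324,-0.245,0,0,20],[-0.01,-0.044,-0.324,-0.245,0,0,20],[-0.01,-0.044,-0.324,-0.245,0,0,20],[-0.01,-0.044,-0.324,-0.245,0,0,20],[-0.01,-0.044,-0.324,-0.245,0,0,20],[-0.01,-0.044,-0.324,-0.245,0,0,20],[-0.01,-0.044,-0.324,-0.245,0,0,20],[-0.01,-0.044,-0.324,-0.245,0,0,20],[-0.01,-0.044,-0.324,-0.245,0,0,20],[-0.01,-0.044,-0.324,-0.245,0,0,20]]}}

```text
time: 11.2
tool_pos: [0.5555, -0.0169, 0.1013]
tcp_rot: [1.096, 1.268, -1.102]
wrist_force: [-0.2, 0.6, -0.2]
width: 0.457
```

```bash
python3 - <<'E'
from h import *
s=monitor.read_state();a=imaging.read_camera('wrist');print(s['width'],s['wrist_force'],s['tool_pos']);goal(s,[.5568,-.016,.09],.148)
cv2.imwrite('pics/w5.png',cv2.resize(a,(800,600),interpolation=cv2.INTER_CUBIC))
c=cam('wrist',s);Y=np.array([-.148,.989,0]);X=np.array([.989,.148,0]);C=np.array([.5568,-.016,0])
print(proj(c,[C+[0,0,.028]+50e-3*Y+X*.011,C+[0,0,.028]+50e-3*Y-X*.011])*800/560)
E
```

```text
0.4571447932614734 [-0.24394326  0.60652218 -0.20526062] [ 0.55554685 -0.01687151  0.10132823]
[ 0.0113  0.0013 -0.0008] [-0.001  0.007 -0.002]
[ 0.0113  0.0013 -0.0008] [ 3.141e+00 -3.000e-03 -1.200e-02]
[[424.63127263 198.60620346]
 [383.92193578 198.65457198]]
```

View pics/w5.png

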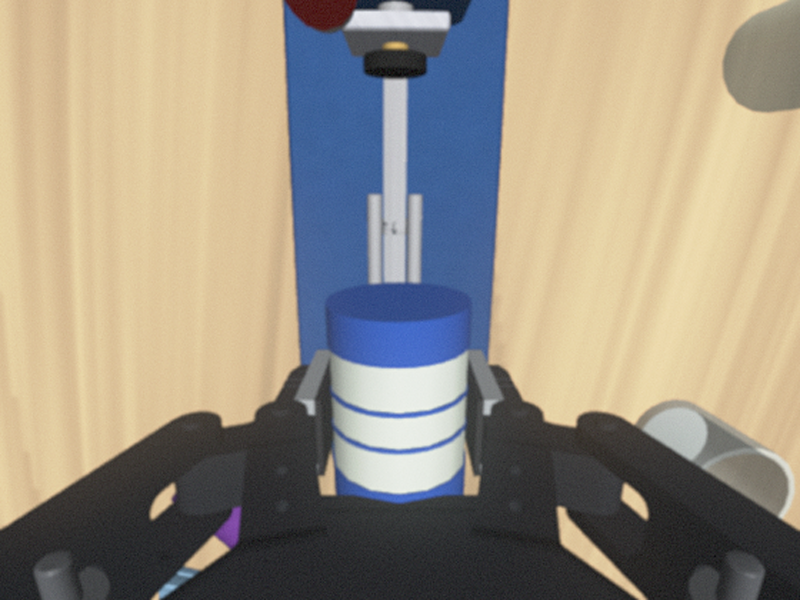

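Picture 9: cartridge is held square between the pads, centred at u≈399. The rod ends are at (375,195) and (415,195), and the black foot at (395,62) is well clear. The clamp axis is about parallel to the tool.

```bash
python3 - <<'E'
from h import *
s=monitor.read_state();c=cam('wrist',s);k=.7
a,b=atz(c,(375*k-.15,195*k-.15),.028),atz(c,(415*k-.15,195*k-.15),.028);m=(a+b)/2
print(a,b,np.linalg.norm(a-b)); print('rod mid in tool',totool(s,m))
# far down the rods
m2=atz(c,(395.5*k,282*k),.028);d=m-m2;print('dir tool',totool(s,m)-totool(s,m2))
print('plate edges mid tool',[totool(s,(atz(c,(p*k,v*k),.012)+atz(c,(q*k,v*k),.012))/2) for p,q,v in((285.5,508,4),(301,489,362))])
# cartridge +y top edge of cap, v~300 left/right silhouette at axis height
z=s['tool_pos'][2]+.0565
print('cart tool',totool(s,atz(c,(327*k,310*k),z)),totool(s,atz(c,(471*k,310*k),z)))
# foot
print('foot tool',totool(s,atz(c,(395*k,77*k),.03)))
E
```

```text
[0.5338245  0.03289578 0.028     ] [0.55520128 0.03604461 0.028     ] 0.02160744958849268
rod mid in tool [ 0.07334802 -0.00394499 -0.05324048]
dir tool [-0.0003564  -0.00029635 -0.04850316]
plate edges mid tool [array([ 0.08862858, -0.00283486, -0.15180694]), array([ 0.09011393, -0.00417292,  0.05122784])]
cart tool [-0.05675994 -0.02210612 -0.02757784] [-0.05665631  0.01869435 -0.02754749]
foot tool [ 0.07091709 -0.00369834 -0.11208816]
```

Request:
{"method": "jog_arm", "body": {"rows": [[0.03,-0.0022,-0.008,0,0,0,20],[0.06,-0.0022,-0.008,0,0,0,20],[0.085,-0.0022,-0.008,0,0,0,20],[0.1,-0.0022,-0.008,0,0,0,20],[0.107,-0.0022,-0.008,0,0,0,20],[0.107,-0.0022,-0.008,0,0,0,20],[0.107,-0.0022,-0.008,0,0,0,20]]}}

```text
time: 11.95
tool_pos: [0.5541, -0.0107, -0.0043]
tcp_rot: [1.098, 1.266, -1.101]
wrist_force: [-0.2, -0.4, -0.5]
width: 0.454
```

Request:
{"method": "jog_arm", "body": {"rows": [[0.002,0,0,0,0,0,20],[0.004,0,0,0,0,0,20],[0.005,0,0,0,0,0,20],[0.005,0,0,0,0,0,20]]}}

```text
time: 12.35
tool_pos: [0.5541, -0.0106, -0.0092]
tcp_rot: [1.098, 1.266, -1.101]
wrist_force: [-0.6, 0.5, -2.1]
width: 0.457
```

Request:
{"method": "jog_arm", "body": {"rows": [[0.001,0,0,0,0,0,20],[0.002,0,0,0,0,0,20],[0.002,0,0,0,0,0,20]]}}

```text
time: 12.65
tool_pos: [0.5543, -0.0106, -0.0105]
tcp_rot: [1.098, 1.266, -1.101]
wrist_force: [-1.5, 0.9, 5.0]
width: 0.456
```

Touched down (+5 N). I'll release and look.

Request:
{"method": "jog_arm", "body": {"rows": [[0,0,0,0,0,0,65],[0,0,0,0,0,0,65],[0,0,0,0,0,0,65],[0,0,0,0,0,0,65],[0,0,0,0,0,0,65],[-0.02,0,0,0,0,0,65],[-0.05,0,0,0,0,0,65],[-0.1,0,0,0,0,0,65],[-0.15,0,0,0,0,0,65],[-0.19,0,0,0,0,0,65],[-0.2,0,0,0,0,0,65],[-0.2,0,0,0,0,0,65]]}}

```text
time: 13.85
tool_pos: [0.5551, -0.0092, 0.1923]
tcp_rot: [1.1, 1.261, -1.097]
wrist_force: [1.2, -0.2, 0.3]
width: 0.648
```

```bash
python3 - <<'E'
from h import *
s=monitor.read_state();a=imaging.read_camera('wrist');print(s['width'],s['wrist_force'],s['tool_pos'],s['tcp_rot'])
cv2.imwrite('pics/w6.png',cv2.resize(a,(800,600),interpolation=cv2.INTER_CUBIC))
E
```

```text
0.6484452798212664 [ 1.21387428 -0.21370222  0.3274458 ] [ 0.55506566 -0.00923884  0.19229443] [ 1.09983079  1.2614346  -1.09714543]
```

View pics/w6.png

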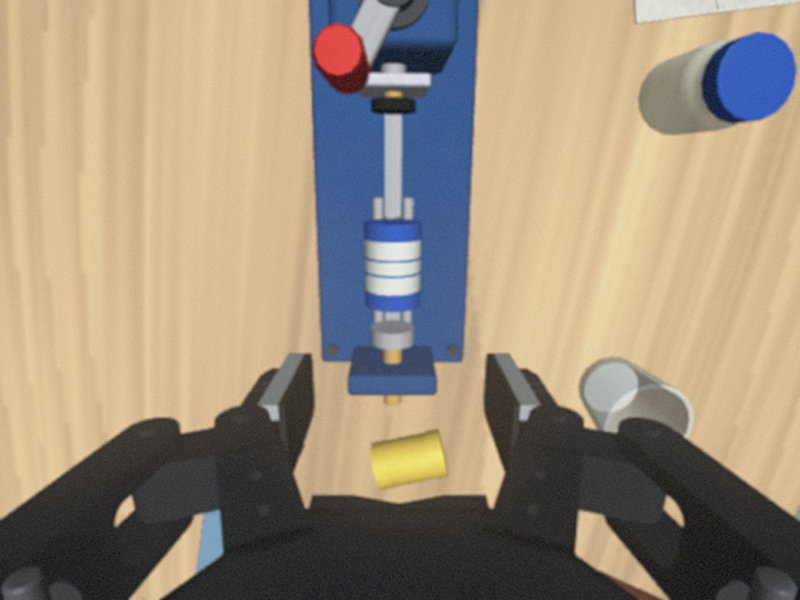

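Picture 10: the cartridge lies squarely between the rods at (392,265), clear of the stop disc at (392,333). The red knob top is at (341,52) and the foot at (393,104).

```bash
python3 - <<'E'
from h import *
s=monitor.read_state();c=cam('wrist',s);k=.7
for uv in((340,51),(341,54)):print('knob w',atz(c,(uv[0]*k,uv[1]*k),.154))
a,b=atz(c,(379*k,200*k),.028),atz(c,(408*k,200*k),.028);m=(a+b)/2;print('rod mid',m)
e=[atz(c,(p*k,v*k),.012) for p,v in((310,5),(322.5,355),(478,5),(464,355))]
for i,j in((0,1),(2,3)):d=e[i]-e[j];print('yaw',-np.arctan2(d[0],d[1]))
mid=[(e[0]+e[2])/2,(e[1]+e[3])/2];d=mid[0]-mid[1];yaw=-np.arctan2(d[0],d[1]);Y=np.array([-np.sin(yaw),np.cos(yaw),0]);X=np.array([Y[1],-Y[0],0])
print('yaw mid',yaw,'mid',mid)
C=m-.05*Y;A=m+.115*Y;print('cradle',C,'axis',A)
kn=atz(c,(340.5*k,52*k),.154);r=kn-A;print('knob rel axis clamp',r@X,r@Y,np.hypot(r@X,r@Y),'crank',np.arctan2(-(r@Y),r@X)%(2*np.pi))
for n,p in (('topend',(392,228)),('botend',(392,305))):
    q=atz(c,(p[0]*k,p[1]*k),.06)-C;print(n,q@X,q@Y)
print('hub top',[ (atz(c,(405*k,4*k),z)-A)@np.c_[X,Y] for z in(.1,.115)])
goal(s,[kn[0],kn[1],.085],.148)
E
```

```text
knob w [0.5099453  0.10140037 0.154     ]
knob w [0.51051328 0.10027258 0.154     ]
rod mid [0.54223045 0.03365117 0.028     ]
yaw 0.13947881860745354
yaw 0.1434794595278377
yaw mid 0.14148033940470953 mid [array([0.52339599, 0.1657262 , 0.012     ]), array([ 0.56026447, -0.09312357,  0.012     ])]
cradle [ 0.54928089 -0.01584924  0.028     ] axis [0.52601444 0.14750213 0.028     ]
knob rel axis clamp -0.022203368358660505 -0.043773806959752956 0.049082947570618485 crank 2.0402108339859697
topend -0.0007888214302503999 0.03366969803016681
botend -0.0007288886693461592 -0.020151988474949038
hub top [array([ 0.00620696, -0.00826077]), array([ 0.00597048, -0.01287561])]
[ 0.1036 -0.0272 -0.1161] [-0.002  0.008 -0.005]
[ 0.1036 -0.0272 -0.1161] [ 3.14  -0.008 -0.012]
```

Request:
{"method": "jog_arm", "body": {"rows": [[0,-0.0255,-0.116,0,0,0,60],[0,-0.0255,-0.116,0,0,0,60],[0,-0.0255,-0.116,0,0,0,60],[0,-0.0255,-0.116,0,0,0,60],[0.03,-0.0255,-0.116,0,0,0,60],[0.05,-0.0255,-0.116,0,0,0,60],[0.06,-0.0255,-0.116,0,0,0,60],[0.06,-0.0255,-0.116,0,0,0,60]], "force": 70}}

```text
time: 14.7
tool_pos: [0.5093, 0.1003, 0.1253]
tcp_rot: [1.095, 1.269, -1.105]
wrist_force: [0.4, 0.5, -0.2]
width: 0.597
```

```bash
python3 - <<'E'
from h import *
s=monitor.read_state();a=imaging.read_camera('wrist');print(s['width'],s['wrist_force'],s['tool_pos'],s['tcp_rot'])
goal(s,[.5102,.1008,.078],.145)
b=imaging.read_camera('scene')
cv2.imwrite('pics/w7.png',a)
o=np.zeros((420,800,3),np.uint8);o[:375,:500]=cv2.resize(a,(500,375),interpolation=cv2.INTER_AREA)
o[:,500:]=cv2.resize(b[100:205,285:360],(300,420),interpolation=cv2.INTER_CUBIC)
cv2.imwrite('pics/w7c.png',o)
E
```

```text
0.5970508651614347 [ 0.40677663  0.47713704 -0.16251758] [0.50934373 0.10028233 0.12530244] [ 1.09516472  1.26868595 -1.10541529]
[ 0.0473  0.001  -0.0008] [0.001 0.008 0.001]
[ 0.0473  0.001  -0.0008] [-3.141e+00 -1.000e-03  1.300e-02]
```

View pics/w7c.png

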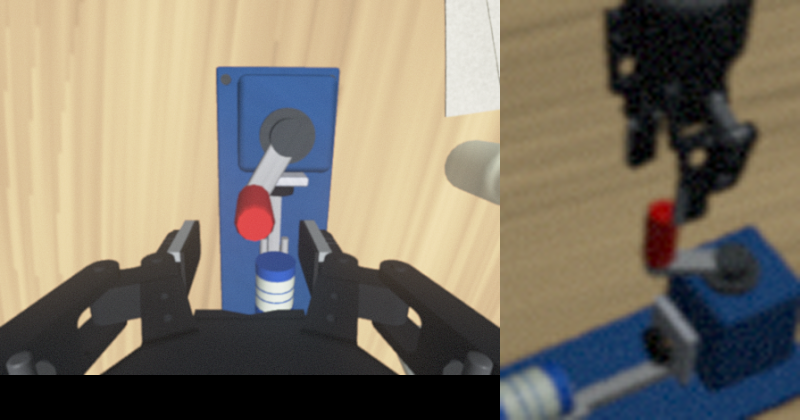

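Picture 11: knob top at (256,222), slightly right of the finger mid-plane (250). Hub at (291,134).

```bash
python3 - <<'E'
from h import *
im=cv2.imread('pics/w7.png');h=cv2.cvtColor(im,cv2.COLOR_BGR2HSV)
m=((h[...,0]<8)|(h[...,0]>172))&(h[...,1]>150)&(h[...,2]>60);n,l,st,ce=cv2.connectedComponentsWithStats(m.astype(np.uint8));i=1+np.argmax(st[1:,4]);print(st[i],ce[i])
br=(l==i)&(h[...,2]>185);ys,xs=np.nonzero(br);print('bright',xs.min(),xs.max(),ys.min(),ys.max(),xs.mean(),ys.mean())
s=monitor.read_state();c=cam('wrist',s)
x0,y0,w,hh=st[i][:4]
# scan model: project knob cylinder and match bbox
best=[]
R=Rn.from_rotvec(s['tcp_rot'])
t=np.linspace(0,6.28,60)
from scipy.optimize import least_squares
def bb(p):
    P=np.array([[p[0]+.012*np.cos(a),p[1]+.012*np.sin(a),z] for a in t for z in(.11,.154)]);q=proj(c,P);return np.r_[q.min(0),q.max(0)]-[x0,y0,x0+w-1,y0+hh-1]
r=least_squares(bb,[.51,.1]);k=np.r_[r.x,.132];print('knob',r.x,'res',r.fun,'tool',totool(s,k))
for z in(.105,.115):print('hub',z,totool(s,atz(c,(292*1.12,132*1.12),z)),atz(c,(292*1.12,132*1.12),z))
E
```

```text
[ 264  208   43   62 1838] [285.61806311 240.76605005]
bright 266 304 230 269 285.1488451668092 249.83746792130026
knob [0.51276231 0.10141605] res [-2.1171862  -2.42225891  2.12009528  2.22622488] tool [-0.00367162  0.0011693  -0.00036387]
hub 0.105 [ 0.02305763  0.02819288 -0.04864129] [0.53263882 0.15290741 0.105     ]
hub 0.115 [ 0.01304398  0.0267352  -0.04946791] [0.5310206  0.15358758 0.115     ]
```

Request:
{"method": "jog_arm", "body": {"rows": [[0.015,0.003,0,0,0,0,60],[0.03,0.003,0,0,0,0,60],[0.042,0.003,0,0,0,0,60],[0.047,0.003,0,0,0,0,60],[0.047,0.003,0,0,0,0,60],[0.047,0.003,0,0,0,0,0],[0.047,0.003,0,0,0,0,0],[0.047,0.003,0,0,0,0,0],[0.047,0.003,0,0,0,0,0],[0.047,0.003,0,0,0,0,0],[0.047,0.003,0,0,0,0,0],[0.047,0.003,0,0,0,0,0]], "force": 70}}

```text
time: 16.0
tool_pos: [0.514, 0.1009, 0.0821]
tcp_rot: [1.097, 1.266, -1.102]
wrist_force: [-5.8, -0.5, 5.8]
width: 0.257
```

```bash
cat > w.py <<'E'
from h import *
import sys,json
# usage: w.py A_x A_y theta_target step n  -> rows (tool y,z) from the measured pose round axis A (in TCP terms)
A=np.array([float(sys.argv[1]),float(sys.argv[2])]);step=float(sys.argv[3]);n=int(sys.argv[4]);yaw=.145
s=monitor.read_state();p=s['tool_pos'];r=p[:2]-A;th=np.arctan2(-(r@[-np.sin(yaw),np.cos(yaw)]),r@[np.cos(yaw),np.sin(yaw)])
print('t',s['time'],'w',round(s['width'],3),'F',np.round(s['wrist_force'],1),'p',np.round(p,4),'rad',round(np.hypot(*r),4),'th',round(th,3))
out=[]
for i in range(1,n+1):
    t=th+i*step;P=np.r_[A+.05*(np.cos(t)*np.array([np.cos(yaw),np.sin(yaw)])-np.sin(t)*np.array([-np.sin(yaw),np.cos(yaw)])),p[2]]
    q=totool(s,P);out.append([0,round(q[1],4),round(q[2],4),0,0,0,0])
print(json.dumps(out))
E
python3 - <<'E'
from h import *
s=monitor.read_state();yaw=.145;t=2.08
x=np.array([np.cos(yaw),np.sin(yaw)]);y=np.array([-x[1],x[0]])
print(s['width'],s['wrist_force'],s['tool_pos'],'A',s['tool_pos'][:2]-.05*(np.cos(t)*x-np.sin(t)*y))
E
```

```text
0.2568755625267585 [-5.81436222 -0.47434894  5.79345425] [0.51401119 0.10088544 0.08211108] A [0.53182146 0.14760582]
```

```bash
python3 w.py .5318 .1476 0.12 8
```

```text
t 16.0 w 0.257 F [-5.8 -0.5  5.8] p [0.514  0.1009 0.0821] rad 0.05 th 2.08
[[0, -0.0051, -0.0032, 0, 0, 0, 0], [0, -0.0097, -0.007, 0, 0, 0, 0], [0, -0.0138, -0.0114, 0, 0, 0, 0], [0, -0.0174, -0.0162, 0, 0, 0, 0], [0, -0.0204, -0.0214, 0, 0, 0, 0], [0, -0.0227, -0.0269, 0, 0, 0, 0], [0, -0.0244, -0.0327, 0, 0, 0, 0], [0, -0.0254, -0.0386, 0, 0, 0, 0]]
```

Request:
{"method": "jog_arm", "body": {"rows": [[0,-0.005,-0.003,0,0,0,0],[0,-0.0097,-0.007,0,0,0,0],[0,-0.0138,-0.0114,0,0,0,0],[0,-0.0174,-0.0162,0,0,0,0],[0,-0.0204,-0.0214,0,0,0,0],[0,-0.0227,-0.0269,0,0,0,0],[0,-0.0244,-0.0327,0,0,0,0],[0,-0.0254,-0.0386,0,0,0,0]]}}

```text
time: 16.8
tool_pos: [0.4825, 0.1324, 0.0822]
tcp_rot: [1.092, 1.264, -1.105]
wrist_force: [-4.6, -10.8, 6.4]
width: 0.261
```

```bash
python3 w.py .5318 .1476 0.17 20
```

```text
t 16.8 w 0.261 F [ -4.6 -10.8   6.4] p [0.4825 0.1324 0.0822] rad 0.0516 th 2.989
[[0, 0.001, -0.0087, 0, 0, 0, 0], [0, 0.0019, -0.0172, 0, 0, 0, 0], [0, 0.0042, -0.0253, 0, 0, 0, 0], [0, 0.0078, -0.033, 0, 0, 0, 0], [0, 0.0127, -0.0399, 0, 0, 0, 0], [0, 0.0187, -0.0459, 0, 0, 0, 0], [0, 0.0257, -0.0509, 0, 0, 0, 0], [0, 0.0333, -0.0545, 0, 0, 0, 0], [0, 0.0415, -0.0569, 0, 0, 0, 0], [0, 0.0499, -0.0578, 0, 0, 0, 0], [0, 0.0584, -0.0572, 0, 0, 0, 0], [0, 0.0667, -0.0553, 0, 0, 0, 0], [0, 0.0745, -0.0519, 0, 0, 0, 0], [0, 0.0816, -0.0473, 0, 0, 0, 0], [0, 0.0878, -0.0416, 0, 0, 0, 0], [0, 0.093, -0.0349, 0, 0, 0, 0], [0, 0.097, -0.0274, 0, 0, 0, 0], [0, 0.0997, -0.0193, 0, 0, 0, 0], [0, 0.1009, -0.0109, 0, 0, 0, 0], [0, 0.1007, -0.0024, 0, 0, 0, 0]]
```

Request:
{"method": "jog_arm", "body": {"rows": [[-0.001,0.001,-0.0087,0,0,0,0],[-0.001,0.0019,-0.0172,0,0,0,0],[-0.001,0.0042,-0.0253,0,0,0,0],[-0.001,0.0078,-0.033,0,0,0,0],[-0.001,0.0127,-0.0399,0,0,0,0],[-0.001,0.0187,-0.0459,0,0,0,0],[-0.001,0.0257,-0.0509,0,0,0,0],[-0.001,0.0333,-0.0545,0,0,0,0],[-0.001,0.0415,-0.0569,0,0,0,0],[-0.001,0.0499,-0.0578,0,0,0,0]]}}

```text
time: 17.8
tool_pos: [0.5203, 0.1972, 0.0821]
tcp_rot: [1.089, 1.268, -1.11]
wrist_force: [-9.0, -0.4, 4.5]
width: 0.26
```

```bash
python3 w.py .5318 .1476 0.17 10; python3 - <<'E'
from h import *
p=imaging.camera_params('wrist');s=dict(tcp_rot=[1.09983079,1.2614346,-1.09714543],tool_pos=np.array([0.55506566,-0.00923884,0.19229443]));c=cam('wrist',s);k=.7
Y=np.array([-np.sin(.145),np.cos(.145),0])
C=np.array([.5497,-.0155,0])
for n,p,z in(('disc face top',(392,323),.061),('foot face bottom',(393,112),.03),('foot face top',(393,101),.06),('plate front top',(393,85),.07),('rodend',(393.5,199),.028)):
    print(n,(atz(c,(p[0]*k,p[1]*k),z)-C)@Y)
E
```

```text
t 17.8 w 0.26 F [-9.  -0.4  4.5] p [0.5203 0.1972 0.0821] rad 0.0509 th -1.653
[[0, 0.0086, 0.001, 0, 0, 0, 0], [0, 0.0169, 0.0024, 0, 0, 0, 0], [0, 0.0249, 0.0053, 0, 0, 0, 0], [0, 0.0323, 0.0095, 0, 0, 0, 0], [0, 0.0389, 0.0149, 0, 0, 0, 0], [0, 0.0445, 0.0213, 0, 0, 0, 0], [0, 0.0489, 0.0285, 0, 0, 0, 0], [0, 0.052, 0.0364, 0, 0, 0, 0], [0, 0.0537, 0.0447, 0, 0, 0, 0], [0, 0.054, 0.0532, 0, 0, 0, 0]]
disc face top -0.03472515779969663
foot face bottom 0.10979223483213953
foot face top 0.1131643912562462
plate front top 0.1210771398997081
rodend 0.049788108190833166
```

```bash
python3 w.py .5300 .1481 0.17 20
```

```text
t 17.8 w 0.26 F [-9.  -0.4  4.5] p [0.5203 0.1972 0.0821] rad 0.0501 th -1.62
[[0, 0.0085, 0.0004, 0, 0, 0, 0], [0, 0.0168, 0.0021, 0, 0, 0, 0], [0, 0.0247, 0.0053, 0, 0, 0, 0], [0, 0.0319, 0.0097, 0, 0, 0, 0], [0, 0.0383, 0.0153, 0, 0, 0, 0], [0, 0.0437, 0.0218, 0, 0, 0, 0], [0, 0.0479, 0.0292, 0, 0, 0, 0], [0, 0.0507, 0.0372, 0, 0, 0, 0], [0, 0.0522, 0.0456, 0, 0, 0, 0], [0, 0.0522, 0.0541, 0, 0, 0, 0], [0, 0.0508, 0.0624, 0, 0, 0, 0], [0, 0.048, 0.0705, 0, 0, 0, 0], [0, 0.0439, 0.0779, 0, 0, 0, 0], [0, 0.0386, 0.0845, 0, 0, 0, 0], [0, 0.0322, 0.0901, 0, 0, 0, 0], [0, 0.025, 0.0946, 0, 0, 0, 0], [0, 0.0171, 0.0978, 0, 0, 0, 0], [0, 0.0088, 0.0996, 0, 0, 0, 0], [0, 0.0003, 0.1, 0, 0, 0, 0], [0, -0.0081, 0.0989, 0, 0, 0, 0]]
```

Request:
{"method": "jog_arm", "body": {"rows": [[0,0.0085,0.0004,0,0,0,0],[0,0.0168,0.0021,0,0,0,0],[0,0.0247,0.0053,0,0,0,0],[0,0.0319,0.0097,0,0,0,0],[0,0.0383,0.0153,0,0,0,0],[0,0.0437,0.0218,0,0,0,0],[0,0.0479,0.0292,0,0,0,0],[0,0.0507,0.0372,0,0,0,0],[0,0.0522,0.0456,0,0,0,0],[0,0.0522,0.0541,0,0,0,0],[0,0.0508,0.0624,0,0,0,0],[0,0.048,0.0705,0,0,0,0],[0,0.0439,0.0779,0,0,0,0],[0,0.0386,0.0845,0,0,0,0],[0,0.0322,0.0901,0,0,0,0],[0,0.025,0.0946,0,0,0,0],[0,0.0171,0.0978,0,0,0,0],[0,0.0088,0.0996,0,0,0,0],[0,0.0003,0.1,0,0,0,0],[0,-0.0081,0.0989,0,0,0,0]]}}

```text
time: 19.8
tool_pos: [0.5292, 0.0982, 0.0826]
tcp_rot: [1.092, 1.264, -1.105]
wrist_force: [8.7, 0.1, -12.1]
width: 0.263
```

```bash
python3 w.py .5300 .1481 0.17 20
```

```text
t 19.8 w 0.263 F [  8.7   0.1 -12.1] p [0.5292 0.0982 0.0826] rad 0.0499 th 1.732
[[0, -0.0082, -0.002, 0, 0, 0, 0], [0, -0.016, -0.0055, 0, 0, 0, 0], [0, -0.0231, -0.0102, 0, 0, 0, 0], [0, -0.0292, -0.016, 0, 0, 0, 0], [0, -0.0343, -0.0228, 0, 0, 0, 0], [0, -0.0382, -0.0304, 0, 0, 0, 0], [0, -0.0407, -0.0385, 0, 0, 0, 0], [0, -0.0418, -0.0469, 0, 0, 0, 0], [0, -0.0415, -0.0554, 0, 0, 0, 0], [0, -0.0397, -0.0637, 0, 0, 0, 0], [0, -0.0366, -0.0716, 0, 0, 0, 0], [0, -0.0322, -0.0788, 0, 0, 0, 0], [0, -0.0266, -0.0852, 0, 0, 0, 0], [0, -0.02, -0.0906, 0, 0, 0, 0], [0, -0.0126, -0.0947, 0, 0, 0, 0], [0, -0.0046, -0.0976, 0, 0, 0, 0], [0, 0.0037, -0.0991, 0, 0, 0, 0], [0, 0.0122, -0.0991, 0, 0, 0, 0], [0, 0.0206, -0.0977, 0, 0, 0, 0], [0, 0.0286, -0.0949, 0, 0, 0, 0]]
```

Request:
{"method": "jog_arm", "body": {"rows": [[0.0005,-0.0082,-0.002,0,0,0,0],[0.0005,-0.016,-0.0055,0,0,0,0],[0.0005,-0.0231,-0.0102,0,0,0,0],[0.0005,-0.0292,-0.016,0,0,0,0],[0.0005,-0.0343,-0.0228,0,0,0,0],[0.0005,-0.0382,-0.0304,0,0,0,0],[0.0005,-0.0407,-0.0385,0,0,0,0],[0.0005,-0.0418,-0.0469,0,0,0,0],[0.0005,-0.0415,-0.0554,0,0,0,0],[0.0005,-0.0397,-0.0637,0,0,0,0],[0.0005,-0.0366,-0.0716,0,0,0,0],[0.0005,-0.0322,-0.0788,0,0,0,0],[0.0005,-0.0266,-0.0852,0,0,0,0],[0.0005,-0.02,-0.0906,0,0,0,0],[0.0005,-0.0126,-0.0947,0,0,0,0],[0.0005,-0.0046,-0.0976,0,0,0,0],[0.0005,0.0037,-0.0991,0,0,0,0],[0.0005,0.0122,-0.0991,0,0,0,0],[0.0005,0.0206,-0.0977,0,0,0,0],[0.0005,0.0286,-0.0949,0,0,0,0]]}}

```text
time: 21.8
tool_pos: [0.5419, 0.1967, 0.082]
tcp_rot: [1.09, 1.267, -1.108]
wrist_force: [-9.7, -0.5, 9.4]
width: 0.262
```

```bash
python3 w.py .5300 .1481 0.17 20
```

```text
t 21.8 w 0.262 F [-9.7 -0.5  9.4] p [0.5419 0.1967 0.082 ] rad 0.0501 th -1.185
[[0, 0.0075, 0.0039, 0, 0, 0, 0], [0, 0.0143, 0.009, 0, 0, 0, 0], [0, 0.0202, 0.0152, 0, 0, 0, 0], [0, 0.0249, 0.0222, 0, 0, 0, 0], [0, 0.0283, 0.03, 0, 0, 0, 0], [0, 0.0304, 0.0382, 0, 0, 0, 0], [0, 0.0311, 0.0467, 0, 0, 0, 0], [0, 0.0303, 0.0551, 0, 0, 0, 0], [0, 0.0281, 0.0633, 0, 0, 0, 0], [0, 0.0245, 0.071, 0, 0, 0, 0], [0, 0.0197, 0.078, 0, 0, 0, 0], [0, 0.0138, 0.0841, 0, 0, 0, 0], [0, 0.0069, 0.0891, 0, 0, 0, 0], [0, -0.0007, 0.0929, 0, 0, 0, 0], [0, -0.0088, 0.0953, 0, 0, 0, 0], [0, -0.0172, 0.0963, 0, 0, 0, 0], [0, -0.0257, 0.0959, 0, 0, 0, 0], [0, -0.034, 0.094, 0, 0, 0, 0], [0, -0.0419, 0.0908, 0, 0, 0, 0], [0, -0.049, 0.0862, 0, 0, 0, 0]]
```

Request:
{"method": "jog_arm", "body": {"rows": [[0,0.0075,0.0039,0,0,0,0],[0,0.0143,0.009,0,0,0,0],[0,0.0202,0.0152,0,0,0,0],[0,0.0249,0.0222,0,0,0,0],[0,0.0283,0.03,0,0,0,0],[0,0.0304,0.0382,0,0,0,0],[0,0.0311,0.0467,0,0,0,0],[0,0.0303,0.0551,0,0,0,0],[0,0.0281,0.0633,0,0,0,0],[0,0.0245,0.071,0,0,0,0],[0,0.0197,0.078,0,0,0,0],[0,0.0138,0.0841,0,0,0,0],[0,0.0069,0.0891,0,0,0,0],[0,-0.0007,0.0929,0,0,0,0],[0,-0.0088,0.0953,0,0,0,0],[0,-0.0172,0.0963,0,0,0,0],[0,-0.0257,0.0959,0,0,0,0],[0,-0.034,0.094,0,0,0,0],[0,-0.0419,0.0908,0,0,0,0],[0,-0.049,0.0862,0,0,0,0]]}}

```text
time: 23.8
tool_pos: [0.5081, 0.1031, 0.0826]
tcp_rot: [1.091, 1.262, -1.105]
wrist_force: [7.3, -4.8, -10.5]
width: 0.259
```

```bash
python3 w.py .5300 .1481 0.15 12
```

```text
t 23.8 w 0.259 F [  7.3  -4.8 -10.5] p [0.5081 0.1031 0.0826] rad 0.05 th 2.169
[[0, -0.0058, -0.0047, 0, 0, 0, 0], [0, -0.0109, -0.0102, 0, 0, 0, 0], [0, -0.0151, -0.0164, 0, 0, 0, 0], [0, -0.0183, -0.0232, 0, 0, 0, 0], [0, -0.0205, -0.0303, 0, 0, 0, 0], [0, -0.0216, -0.0378, 0, 0, 0, 0], [0, -0.0216, -0.0452, 0, 0, 0, 0], [0, -0.0204, -0.0526, 0, 0, 0, 0], [0, -0.0182, -0.0598, 0, 0, 0, 0], [0, -0.0149, -0.0665, 0, 0, 0, 0], [0, -0.0106, -0.0727, 0, 0, 0, 0], [0, -0.0055, -0.0781, 0, 0, 0, 0]]
```

Request:
{"method": "jog_arm", "body": {"rows": [[0,-0.0058,-0.0047,0,0,0,0],[0,-0.0109,-0.0102,0,0,0,0],[0,-0.0151,-0.0164,0,0,0,0],[0,-0.0183,-0.0232,0,0,0,0],[0,-0.0205,-0.0303,0,0,0,0],[0,-0.0216,-0.0378,0,0,0,0],[0,-0.0216,-0.0452,0,0,0,0],[0,-0.0204,-0.0526,0,0,0,0],[0,-0.0182,-0.0598,0,0,0,0]]}}

```text
time: 24.7
tool_pos: [0.4808, 0.1576, 0.0821]
tcp_rot: [1.087, 1.26, -1.107]
wrist_force: [-2.2, -8.8, 4.7]
width: 0.255
```

```bash
sed -i "s/^out=\[\]/T=np.array([-np.sin(th)*np.cos(yaw)+np.cos(th)*np.sin(yaw),-np.sin(th)*np.sin(yaw)-np.cos(th)*np.cos(yaw)]);f=s['wrist_force'][:2];print('tangential',-(f@T),'radial',f@(r\/np.hypot(*r)),'crank',th+2*np.pi*round((float(s['time'])-0)*0+float(sys.argv[5])))\nout=[]/" w.py; python3 w.py .5300 .1481 0.1 6 3;
```

```text
t 24.7 w 0.255 F [-2.2 -8.8  4.7] p [0.4808 0.1576 0.0821] rad 0.0502 th -2.806
tangential 9.10558777493318 radial 0.48034028000390805 crank 16.043966827549596
[[0, 0.002, -0.0046, 0, 0, 0, 0], [0, 0.0044, -0.009, 0, 0, 0, 0], [0, 0.0072, -0.0131, 0, 0, 0, 0], [0, 0.0104, -0.017, 0, 0, 0, 0], [0, 0.0139, -0.0205, 0, 0, 0, 0], [0, 0.0178, -0.0237, 0, 0, 0, 0]]
```

Request:
{"method": "jog_arm", "body": {"rows": [[0,0.002,-0.0046,0,0,0,0],[0,0.0044,-0.009,0,0,0,0],[0,0.0072,-0.0131,0,0,0,0],[0,0.0104,-0.017,0,0,0,0],[0,0.0139,-0.0205,0,0,0,0],[0,0.0178,-0.0237,0,0,0,0]]}}

```text
time: 25.3
tool_pos: [0.4934, 0.1822, 0.0821]
tcp_rot: [1.083, 1.26, -1.11]
wrist_force: [-5.9, -7.0, 6.0]
width: 0.26
```

```bash
python3 w.py .5300 .1481 0.1 5 3;
```

```text
t 25.3 w 0.26 F [-5.9 -7.   6. ] p [0.4934 0.1822 0.0821] rad 0.05 th -2.247
tangential 9.186104766898676 radial -0.420113285590225 crank 16.60231769052732
[[0, 0.0041, -0.0029, 0, 0, 0, 0], [0, 0.0084, -0.0054, 0, 0, 0, 0], [0, 0.013, -0.0074, 0, 0, 0, 0], [0, 0.0177, -0.009, 0, 0, 0, 0], [0, 0.0226, -0.0101, 0, 0, 0, 0]]
```

Request:
{"method": "jog_arm", "body": {"rows": [[0,0.0041,-0.0029,0,0,0,0],[0,0.0084,-0.0054,0,0,0,0],[0,0.013,-0.0074,0,0,0,0],[0,0.0177,-0.009,0,0,0,0],[0,0.0226,-0.0101,0,0,0,0]]}}

```text
time: 25.8
tool_pos: [0.5121, 0.1946, 0.082]
tcp_rot: [1.08, 1.262, -1.114]
wrist_force: [-7.8, -3.8, 5.7]
width: 0.257
```

```bash
python3 w.py .5300 .1481 0.1 4 3;
```

```text
t 25.8 w 0.257 F [-7.8 -3.8  5.7] p [0.5121 0.1946 0.082 ] rad 0.0498 th -1.793
tangential 8.677547392672935 radial -0.7754738819775309 crank 17.056062785018902
[[0, 0.0049, -0.001, 0, 0, 0, 0], [0, 0.0099, -0.0013, 0, 0, 0, 0], [0, 0.0149, -0.0012, 0, 0, 0, 0], [0, 0.0198, -0.0005, 0, 0, 0, 0]]
```

Request:
{"method": "jog_arm", "body": {"rows": [[0,0.0049,-0.001,0,0,0,0],[0,0.0099,-0.0013,0,0,0,0],[0,0.0149,-0.0012,0,0,0,0],[0,0.0198,-0.0005,0,0,0,0]]}}

```text
time: 26.2
tool_pos: [0.5292, 0.1977, 0.0821]
tcp_rot: [1.078, 1.265, -1.118]
wrist_force: [-8.7, -1.3, 5.0]
width: 0.257
```

```bash
python3 w.py .5300 .1481 0.1 4 3;
```

```text
t 26.2 w 0.257 F [-8.7 -1.3  5. ] p [0.5292 0.1977 0.0821] rad 0.0496 th -1.442
tangential 8.733330181226117 radial -1.165576482786601 crank 17.40770300296024
[[0, 0.005, 0.0005, 0, 0, 0, 0], [0, 0.0098, 0.0019, 0, 0, 0, 0], [0, 0.0144, 0.0038, 0, 0, 0, 0], [0, 0.0188, 0.0061, 0, 0, 0, 0]]
```

Request:
{"method": "jog_arm", "body": {"rows": [[0,0.005,0.0005,0,0,0,0],[0,0.0098,0.0019,0,0,0,0],[0,0.0144,0.0038,0,0,0,0],[0,0.0188,0.0061,0,0,0,0]]}}

```text
time: 26.6
tool_pos: [0.5461, 0.1948, 0.082]
tcp_rot: [1.076, 1.269, -1.121]
wrist_force: [-8.7, 1.2, 4.9]
width: 0.257
```

```bash
python3 w.py .5300 .1481 0.1 4 3;
```

```text
t 26.6 w 0.257 F [-8.7  1.2  4.9] p [0.5461 0.1948 0.082 ] rad 0.0494 th -1.094
tangential 8.636217619232294 radial -1.7554598322927677 crank 17.7557789163643
[[0, 0.0046, 0.002, 0, 0, 0, 0], [0, 0.0086, 0.0049, 0, 0, 0, 0], [0, 0.0124, 0.0083, 0, 0, 0, 0], [0, 0.0157, 0.012, 0, 0, 0, 0]]
```

Request:
{"method": "jog_arm", "body": {"rows": [[0,0.0046,0.002,0,0,0,0],[0,0.0086,0.0049,0,0,0,0],[0,0.0124,0.0083,0,0,0,0],[0,0.0157,0.012,0,0,0,0]]}}

```text
time: 27.0
tool_pos: [0.5609, 0.1864, 0.082]
tcp_rot: [1.076, 1.274, -1.123]
wrist_force: [-9.5, 3.4, 3.9]
width: 0.263
```

```bash
python3 w.py .5300 .1481 0.1 4 3;
```

```text
t 27.0 w 0.263 F [-9.5  3.4  3.9] p [0.5609 0.1864 0.082 ] rad 0.0492 th -0.747
tangential 9.486066983147138 radial -3.2973009533782545 crank 18.102701231161777
[[0, 0.0038, 0.0033, 0, 0, 0, 0], [0, 0.0066, 0.0074, 0, 0, 0, 0], [0, 0.009, 0.0118, 0, 0, 0, 0], [0, 0.0109, 0.0164, 0, 0, 0, 0]]
```

Request:
{"method": "jog_arm", "body": {"rows": [[0,0.0038,0.0033,0,0,0,0],[0,0.0066,0.0074,0,0,0,0],[0,0.009,0.0118,0,0,0,0]]}}

```text
time: 27.3
tool_pos: [0.5691, 0.1777, 0.082]
tcp_rot: [1.076, 1.279, -1.125]
wrist_force: [-9.0, 3.9, 3.4]
width: 0.258
```

```bash
python3 w.py .5300 .1481 0.1 4 3;
```

```text
t 27.3 w 0.258 F [-9.   3.9  3.4] p [0.5691 0.1777 0.082 ] rad 0.0491 th -0.503
tangential 8.607582319911845 radial -4.830174170820442 crank 18.346365788153562
[[0, 0.003, 0.0041, 0, 0, 0, 0], [0, 0.0047, 0.0088, 0, 0, 0, 0], [0, 0.0059, 0.0136, 0, 0, 0, 0], [0, 0.0067, 0.0185, 0, 0, 0, 0]]
```

```bash
python3 w.py .5307 .1486 0.1 4 3;
```

```text
t 27.3 w 0.258 F [-9.   3.9  3.4] p [0.5691 0.1777 0.082 ] rad 0.0482 th -0.504
tangential 8.609987181313553 radial -4.825886100203386 crank 18.345867684106057
[[0, 0.0037, 0.0037, 0, 0, 0, 0], [0, 0.0054, 0.0083, 0, 0, 0, 0], [0, 0.0067, 0.0132, 0, 0, 0, 0], [0, 0.0074, 0.0181, 0, 0, 0, 0]]
```

```bash
python3 w.py .5293 .1476 0.1 4 3;
```

```text
t 27.3 w 0.258 F [-9.   3.9  3.4] p [0.5691 0.1777 0.082 ] rad 0.05 th -0.503
tangential 8.605258203155064 radial -4.834313516059174 crank 18.34684674830112
[[0, 0.0022, 0.0045, 0, 0, 0, 0], [0, 0.0039, 0.0092, 0, 0, 0, 0], [0, 0.0052, 0.014, 0, 0, 0, 0], [0, 0.0059, 0.019, 0, 0, 0, 0]]
```

Request:
{"method": "jog_arm", "body": {"rows": [[0,0.0022,0.0045,0,0,0,0],[0,0.0039,0.0092,0,0,0,0],[0,0.0052,0.014,0,0,0,0]]}}

```text
time: 27.6
tool_pos: [0.575, 0.1673, 0.0821]
tcp_rot: [1.079, 1.283, -1.124]
wrist_force: [-5.7, 7.5, -0.1]
width: 0.257
```

```bash
python3 w.py .5293 .1476 0.1 4 3;
```

```text
t 27.6 w 0.257 F [-5.7  7.5 -0.1] p [0.575  0.1673 0.0821] rad 0.0498 th -0.262
tangential 9.087289170729246 radial -2.245198780668766 crank 18.587934825779133
[[0, 0.0012, 0.0048, 0, 0, 0, 0], [0, 0.0018, 0.0098, 0, 0, 0, 0], [0, 0.0018, 0.0148, 0, 0, 0, 0], [0, 0.0014, 0.0198, 0, 0, 0, 0]]
```

Request:
{"method": "jog_arm", "body": {"rows": [[0,0.0012,0.0048,0,0,0,0],[0,0.0018,0.0098,0,0,0,0],[0,0.0018,0.0148,0,0,0,0]]}}

```text
time: 27.9
tool_pos: [0.5783, 0.1559, 0.0821]
tcp_rot: [1.083, 1.286, -1.122]
wrist_force: [-4.3, 8.0, -1.5]
width: 0.263
```

```bash
python3 w.py .5293 .1476 0.1 4 3;
```

```text
t 27.9 w 0.263 F [-4.3  8.  -1.5] p [0.5783 0.1559 0.0821] rad 0.0497 th -0.024
tangential 8.619251704862663 radial -2.9002572595260427 crank 18.825885071211307
[[0, 0.0001, 0.005, 0, 0, 0, 0], [0, -0.0005, 0.0099, 0, 0, 0, 0], [0, -0.0016, 0.0148, 0, 0, 0, 0], [0, -0.0032, 0.0195, 0, 0, 0, 0]]
```

Request:
{"method": "jog_arm", "body": {"rows": [[0,0.0001,0.005,0,0,0,0],[0,-0.0005,0.0099,0,0,0,0],[0,-0.0016,0.0148,0,0,0,0]]}}

```text
time: 28.2
tool_pos: [0.5788, 0.1443, 0.0821]
tcp_rot: [1.087, 1.289, -1.119]
wrist_force: [-2.1, 9.0, -2.7]
width: 0.261
```

```bash
python3 w.py .5293 .1476 0.1 4 3;
```

```text
t 28.2 w 0.261 F [-2.1  9.  -2.7] p [0.5788 0.1443 0.0821] rad 0.0496 th 0.212
tangential 8.871171715266328 radial -2.7273334257834683 crank 19.06179839903632
[[0, -0.0009, 0.0049, 0, 0, 0, 0], [0, -0.0027, 0.0096, 0, 0, 0, 0], [0, -0.0049, 0.0141, 0, 0, 0, 0], [0, -0.0076, 0.0183, 0, 0, 0, 0]]
```

Request:
{"method": "jog_arm", "body": {"rows": [[0,-0.0009,0.0049,0,0,0,0],[0,-0.0027,0.0096,0,0,0,0],[0,-0.0049,0.0141,0,0,0,0]]}}

```text
time: 28.5
tool_pos: [0.5765, 0.1329, 0.0822]
tcp_rot: [1.093, 1.29, -1.115]
wrist_force: [-1.0, 10.1, -5.1]
width: 0.262
```

```bash
python3 w.py .5293 .1476 0.1 4 3;
```

```text
t 28.5 w 0.262 F [-1.  10.1 -5.1] p [0.5765 0.1329 0.0822] rad 0.0494 th 0.448
tangential 9.354265034388696 radial -3.9340270065821286 crank 19.29713171898898
[[0, -0.0019, 0.0046, 0, 0, 0, 0], [0, -0.0047, 0.0088, 0, 0, 0, 0], [0, -0.0079, 0.0126, 0, 0, 0, 0], [0, -0.0115, 0.0161, 0, 0, 0, 0]]
```

Request:
{"method": "jog_arm", "body": {"rows": [[0,-0.0022,0.0046,0,0,0,0],[0,-0.005,0.0086,0,0,0,0],[0,-0.0083,0.0124,0,0,0,0]]}}

```text
time: 28.8
tool_pos: [0.5716, 0.1224, 0.0823]
tcp_rot: [1.098, 1.29, -1.11]
wrist_force: [2.1, 8.7, -6.5]
width: 0.257
```

```bash
python3 w.py .5293 .1476 0.1 4 3;
```

```text
t 28.8 w 0.257 F [ 2.1  8.7 -6.5] p [0.5716 0.1224 0.0823] rad 0.0492 th 0.682
tangential 8.53028357125013 radial -2.618309601583033 crank 19.532049049538358
[[0, -0.0027, 0.0042, 0, 0, 0, 0], [0, -0.0064, 0.0076, 0, 0, 0, 0], [0, -0.0104, 0.0106, 0, 0, 0, 0], [0, -0.0147, 0.0131, 0, 0, 0, 0]]
```

Request:
{"method": "jog_arm", "body": {"rows": [[0,-0.003,0.004,0,0,0,0],[0,-0.0067,0.0073,0,0,0,0],[0,-0.0107,0.0102,0,0,0,0]]}}

```text
time: 29.1
tool_pos: [0.5645, 0.1134, 0.0823]
tcp_rot: [1.104, 1.289, -1.105]
wrist_force: [5.0, 8.7, -7.0]
width: 0.258
```

```bash
python3 w.py .5293 .1476 0.1 4 3;
```

```text
t 29.1 w 0.258 F [ 5.   8.7 -7. ] p [0.5645 0.1134 0.0823] rad 0.049 th 0.916
tangential 9.69832276046894 radial -2.468711675496155 crank 19.76579567317974
[[0, -0.0035, 0.0036, 0, 0, 0, 0], [0, -0.0079, 0.006, 0, 0, 0, 0], [0, -0.0125, 0.008, 0, 0, 0, 0], [0, -0.0173, 0.0095, 0, 0, 0, 0]]
```

Request:
{"method": "jog_arm", "body": {"rows": [[0,-0.0039,0.0032,0,0,0,0],[0,-0.0083,0.0055,0,0,0,0],[0,-0.0129,0.0074,0,0,0,0]]}}

```text
time: 29.4
tool_pos: [0.5553, 0.1063, 0.0823]
tcp_rot: [1.109, 1.286, -1.099]
wrist_force: [6.4, 6.4, -8.3]
width: 0.257
```

```bash
python3 w.py .5293 .1476 0.1 4 3;
```

```text
t 29.4 w 0.257 F [ 6.4  6.4 -8.3] p [0.5553 0.1063 0.0823] rad 0.0488 th 1.154
tangential 8.840164258943563 radial -1.9558930081466026 crank 20.003087430386532
[[0, -0.0042, 0.0029, 0, 0, 0, 0], [0, -0.009, 0.0042, 0, 0, 0, 0], [0, -0.0139, 0.0051, 0, 0, 0, 0], [0, -0.0189, 0.0054, 0, 0, 0, 0]]
```

Request:
{"method": "jog_arm", "body": {"rows": [[0,-0.0046,0.0022,0,0,0,0],[0,-0.0094,0.0035,0,0,0,0],[0,-0.0142,0.0044,0,0,0,0]]}}

```text
time: 29.7
tool_pos: [0.5448, 0.1015, 0.0824]
tcp_rot: [1.114, 1.283, -1.093]
wrist_force: [7.5, 5.3, -8.7]
width: 0.26
```

```bash
python3 w.py .5293 .1476 0.1 4 3;
```

```text
t 29.7 w 0.26 F [ 7.5  5.3 -8.7] p [0.5448 0.1015 0.0824] rad 0.0486 th 1.391
tangential 8.82343949948991 radial -2.646545537916181 crank 20.240119888181034
[[0, -0.0047, 0.002, 0, 0, 0, 0], [0, -0.0097, 0.0022, 0, 0, 0, 0], [0, -0.0147, 0.0018, 0, 0, 0, 0], [0, -0.0196, 0.001, 0, 0, 0, 0]]
```

```bash
python3 - <<'E'
from h import *
a=imaging.read_camera('wrist');b=imaging.read_camera('scene');d=imaging.read_camera('side')
cv2.imwrite('pics/w8a.png',a);cv2.imwrite('pics/w8b.png',b)
o=np.zeros((600,800,3),np.uint8)
o[:300,:400]=cv2.resize(a,(400,300),interpolation=cv2.INTER_AREA)
o[:300,400:]=cv2.resize(b[165:240,250:350],(400,300),interpolation=cv2.INTER_CUBIC)
o[300:,:400]=cv2.resize(a[200:380,180:420],(400,300),interpolation=cv2.INTER_CUBIC)
o[300:,400:]=cv2.resize(d[195:270,205:305],(400,300),interpolation=cv2.INTER_CUBIC)
cv2.imwrite('pics/w8.png',o)
E
```

```text
(no output)
```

View pics/w8.png

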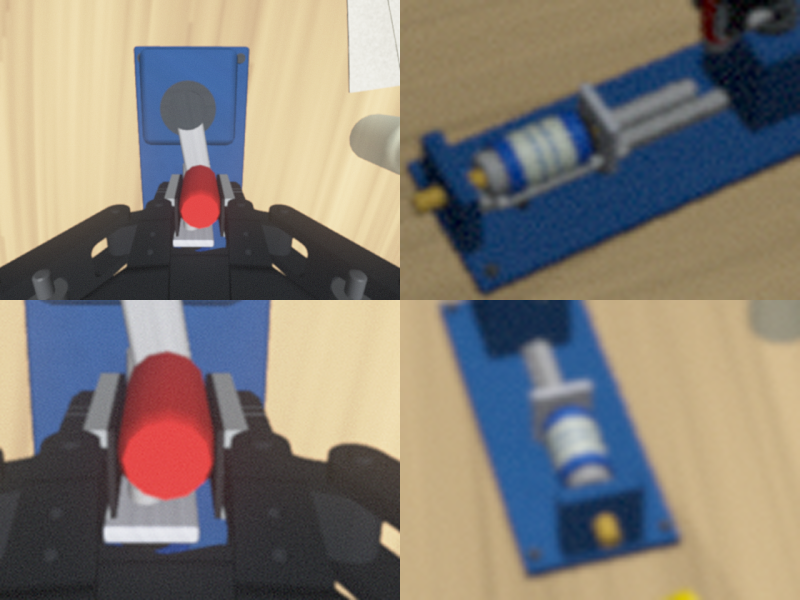

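Picture 12 (the last): the cartridge sits square against the stop disc and the plate is right up to its other end. The knob is firmly between the pads, so the rise is near. I'll continue in small steps.

```bash
python3 w.py .5289 .1489 0.1 4 3;
```

```text
t 29.85 w 0.254 F [ 5.8  4.9 -7.9] p [0.544  0.1013 0.0823] rad 0.0499 th 1.408
tangential 6.978609242180097 radial -2.902164600710493 crank 20.257307614151504
[[0, -0.005, 0.0007, 0, 0, 0, 0], [0, -0.0099, 0.0007, 0, 0, 0, 0], [0, -0.0149, 0.0003, 0, 0, 0, 0], [0, -0.0198, -0.0006, 0, 0, 0, 0]]
```

Request:
{"method": "jog_arm", "body": {"rows": [[0,-0.005,0.0007,0,0,0,0],[0,-0.0099,0.0007,0,0,0,0],[0,-0.0149,0.0003,0,0,0,0]]}}

```text
time: 30.15
tool_pos: [0.5333, 0.0994, 0.0825]
tcp_rot: [1.117, 1.277, -1.087]
wrist_force: [11.7, 2.4, -10.6]
width: 0.258
```

```bash
python3 w.py .5289 .1489 0.1 3 3;
```

```text
t 30.15 w 0.258 F [ 11.7   2.4 -10.6] p [0.5333 0.0994 0.0825] rad 0.0497 th 1.626
tangential 11.821580619554917 radial -1.3535548045076082 crank 20.475810261087478
[[0, -0.005, -0.0002, 0, 0, 0, 0], [0, -0.0099, -0.0012, 0, 0, 0, 0], [0, -0.0146, -0.0027, 0, 0, 0, 0]]
```

Rise felt: 8.8 → 11.8 N. Another short step.

Request:
{"method": "jog_arm", "body": {"rows": [[0,-0.005,-0.0002,0,0,0,0],[0,-0.0099,-0.0012,0,0,0,0]]}}

```text
time: 30.35
tool_pos: [0.5275, 0.0994, 0.0824]
tcp_rot: [1.121, 1.271, -1.081]
wrist_force: [12.1, 2.0, -11.5]
width: 0.259
```

```bash
python3 w.py .5289 .1489 0.1 3 3;
```

```text
t 30.35 w 0.259 F [ 12.1   2.  -11.5] p [0.5275 0.0994 0.0824] rad 0.0495 th 1.744
tangential 12.009236730548045 radial -2.3257396074764936 crank 20.59395843989352
[[0, -0.005, -0.0006, 0, 0, 0, 0], [0, -0.0097, -0.0022, 0, 0, 0, 0], [0, -0.0143, -0.0043, 0, 0, 0, 0]]
```

Request:
{"method": "jog_arm", "body": {"rows": [[0,-0.005,-0.0006,0,0,0,0],[0,-0.0097,-0.0022,0,0,0,0],[0,-0.011,-0.0027,0,0,0,0]]}}

```text
time: 30.65
tool_pos: [0.5203, 0.1004, 0.0825]
tcp_rot: [1.124, 1.263, -1.074]
wrist_force: [13.4, -1.1, -13.5]
width: 0.259
```

```bash
python3 w.py .5289 .1489 0.1 2 3;
```

```text
t 30.65 w 0.259 F [ 13.4  -1.1 -13.5] p [0.5203 0.1004 0.0825] rad 0.0492 th 1.891
tangential 13.421451429534688 radial -1.2361856511181397 crank 20.74062128731134
[[0, -0.0049, -0.0011, 0, 0, 0, 0], [0, -0.0093, -0.0034, 0, 0, 0, 0]]
```

Tangential is now 13.4 N, 4.6 N above the baseline, so about 45 N of clamping. I'll let go.

Request:
{"method": "jog_arm", "body": {"rows": [[0,0,0,0,0,0,0],[0,0,0,0,0,0,60],[0,0,0,0,0,0,60],[0,0,0,0,0,0,60],[0,0,0,0,0,0,60],[0,0,0,0,0,0,60],[-0.02,0,0,0,0,0,60],[-0.05,0,0,0,0,0,60],[-0.09,0,0,0,0,0,60],[-0.13,0,0,0,0,0,60],[-0.15,0,0,0,0,0,60],[-0.15,0,0,0,0,0,60],[-0.15,0,0,0,0,0,60]]}}

```text
time: 31.95
tool_pos: [0.5162, 0.0981, 0.2324]
tcp_rot: [1.125, 1.263, -1.074]
wrist_force: [0.2, -0.1, -0.7]
width: 0.599
```

```bash
python3 - <<'E'
from h import *
from scipy.optimize import least_squares
s=monitor.read_state();im=imaging.read_camera('wrist');b=imaging.read_camera('scene')
cv2.imwrite('pics/w9.png',im);cv2.imwrite('pics/s9.png',b);print(s['width'],np.round(s['wrist_force'],1),s['tool_pos'])
S=cam('scene')
# where the knob (red) is now vs. expected crank
for n,I,c in(('wrist',im,cam('wrist',s)),('scene',b,S)):
    h=cv2.cvtColor(I,cv2.COLOR_BGR2HSV);m=((h[...,0]<8)|(h[...,0]>172))&(h[...,1]>150)&(h[...,2]>60)
    if n=='scene':m[:, :280]=0;m[:,370:]=0;m[:120]=0;m[220:]=0
    k,l,st,ce=cv2.connectedComponentsWithStats(m.astype(np.uint8));i=1+np.argmax(st[1:,4]);print(n,st[i],ce[i],'exp',proj(c,[[.5215+.0,.1000,.132]]))
# scene: blue-cap / white cartridge centroid: white pixels near the cradle
h=cv2.cvtColor(b,cv2.COLOR_BGR2HSV)
for nm in('pics/w8b.png','pics/s9.png'):
    g=cv2.imread(nm).astype(int)[170:215,265:310];print(nm,end=' ')
a0=cv2.imread('pics/w8b.png').astype(int)[170:220,265:312];a1=b.astype(int)[170:220,265:312];print('cradle region diff',np.abs(a0-a1).mean(),np.abs(a0-a1).max())
E
```

```text
0.598898716880193 [ 0.2 -0.1 -0.7] [0.5161812  0.09810489 0.23236176]
wrist [268 181  25  32 616] [280.01461039 197.24025974] exp [[283.94887084 195.66815628]]
scene [322 152   8  17 111] [325.40540541 159.67567568] exp [[325.92395867 160.12894849]]
pics/w8b.png pics/s9.png cradle region diff 3.7777304964539007 44
```

```bash
python3 -c "
from workcell import finish_job
print(finish_job())"
```

```text
the job is handed in; nothing more can be done
None
```

The clean cartridge is clamped in the cradle at an estimated 38–46 N. I released the knob and handed the job in at about 32 s of the 72 s limit.

**What I did:** I took the white, blue-capped cartridge from the tray and laid it in the cradle. Then I gripped the red knob and wound it clockwise without letting go, from about 2.1 to 20.7 rad.

**Clamping force:** the force at the knob stayed at about 8.5–9.7 N until roughly 20.2 rad, then rose to 13.4 N. The added knob force puts the clamping at about 46 N. The roughly 0.55 rad wound past the first rise puts it at about 38 N. Both are inside 20–80 N.

**Last checks:**
- After release the wrist force was near zero, with the gripper open and well clear.
- The red knob was within about 4 pixels of where I left it, by image code in two cameras.
- The cradle area looked unchanged by pixel comparison. I did not view a picture after the final tightening.
- I did not check the used cartridge, meter, cup or jar at the end, but nothing was moved near them.

**What failed or disagreed:**
- The first two grasps missed. The fingertips sit about 40 mm behind the reported tool point, as the pictures and a light touch on the cartridge top showed. I lowered every later height by 40 mm.
- Single force readings scattered by about 0.5 N.
- The pictures suggested the rise would start near 18.5 rad, but it came at about 20.2.

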